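# Restock the soap caddy

### The arm

A 6-joint arm with a two-finger parallel gripper is mounted at the origin on the work surface. World frame = base frame: x ahead of the robot, y to its left, z up, the work surface at z = 0. Lengths are in m, angles in rad, forces in N, time in s.
With the tool pointing down it reaches from about 0.25 to 0.725 m from the base axis. Payload 9.7 kg.
Tool frame: the origin (TCP) lies midway between the tips of the shut fingers; the grasp point (between the pads) lies 19 mm behind it (env.grip_point_offset is the distance from the TCP to the grasp point, in m); z points along the fingers, y is the line along which they close (so a half turn about z gives the same grasp; the last joint's range is limited). The gripper opens to 85 mm and grips with 20 to 120 N. Pads are 22 mm wide; open, the fingers measure 114 mm over their backs; the gripper's body (76 mm by 85 mm) begins 54 mm behind the grasp point. The pads swing forward as they close: fully open they stand 13 mm farther back than shut.
Start: joints at [1.174, 0.087, 0.176, 1.66, 0, 1.571], TCP at [0.213, 0.507, 0.231] pointing down, gripper open.
Joint ranges: [-3.13, 3.13], [-0.85, 1.81], [-1.15, 1.24], [-2.2, 2.28], [-1.44, 1.52], [-3.14, 3.14]. Speed limits (rad/s): [2.22, 2.22, 2.57, 3.14, 3.14, 3.14].

### API

Orientations are given as a rotation vector (axis times angle).
In Python, from cell import env, eyes gives the robot as it stands.
- The arm moves only by the shell command python3 -m jog 'ROWS' [OPENING] [FORCE]. ROWS is a JSON object of lists of equal length, an entry for each row: "dp": the shift along the tool's x, y, z as a fraction of full scale, a list of three; "delta_rot": the turn, a rotation vector about the tool's x, y, z as a fraction of full scale, a list of three. In form: {"dp": [[x, y, z], ...], "delta_rot": [[rx, ry, rz], ...]}. A call has 1 to 5 rows; each row shifts and turns the commanded pose from where the row before left it, along the tool's axes as they then stand; what a row does not reach is not made up. Full scale, the value 1, is 0.2 m for a shift and pi rad for a turn. A row lasts 1/10 s, in which the tool goes at most 50 mm and 8.59 degrees, less where a joint would pass 70% of its speed; a pose out of reach is approached as far as the arm can. A call with a number of a shift or a turn outside -1 to 1 is refused whole. A call with a gripper value outside its range is refused whole. OPENING is the opening, from 0 (shut) to 1 (fully open), set as the call begins (- or left out, the last holds). The fingers move at their own pace and stop on an object; FORCE is the grip in N (left out, the last holds). Time passes only in rows, so rows that do not move let the fingers close. It gives the time, the measured TCP pose, the force, the opening and the grip force at its end, in the units of the state.
- env.get_state(): the state, without advancing time (a new reading comes with each control period).
- eyes.read_camera(name): name is "scene" or "top" or "wrist"; returns a dict with "image" (480x640x3 uint8, blue, green, red), "camera_matrix" (3x3 intrinsics, pixels), "world_to_cam" (4x4, takes a point from world to camera coordinates); the wrist camera has in their place "tool_from_camera" (4x4, takes a point from camera to tool coordinates, whose origin is the TCP and whose axes are the flange's). Camera axes: x right, y down, z forward; pixel columns grow to the right and rows downward; lengths in m; the calibration is good to about 2 mm. The wrist camera is an equidistant fisheye: a pixel r from the principal point sees the ray r / f radians off the axis. A picture is of the moment at which its call begins: read the wrist's pose just before it. There is no depth.
- env.sign_off(): hands the job in; it is judged then, once.
The state is a dict: "time": time; "joint_pos": joint angles; "qvel": joint speeds; "joint_torque": joint torques, N m; "tool_pos": TCP position; "eef_rot": TCP orientation; "ft_force": force on the tool from outside, world axes, zero at the start; "torque": the same for the moment, N m; "width": finger opening in m; "finger_force": force on a finger pad.
Only numpy, scipy, OpenCV 4.12 (cv2) and the standard library are available. Lean on these libraries where they do the work, as an engineer would, in place of code of your own. Each camera call takes 0.05 s, during which the arm holds its last target. There are 200 camera calls.

### The job

Restock the round soap caddy on the laundry counter: turn its cap until the opening stands squarely over the bin with the square ear and drop all the rectangular soap bars in, then turn the opening squarely over the bin with the rounded ear and drop in all the round soap cakes. Finally turn the opening squarely over the empty spare bin without an ear, lay the loose cover plate into it and press it down until it sits level and flush with the cap. Leave everything else on the counter alone.

Things in the scene. Friction and masses are not known exactly. Their poses are not given: they have to be found in the camera images.
- cap (a joint): angle (rad) of the grey round cap (284 mm across, 16 mm thick, top 104 mm above the counter) on the white drum of the caddy (286 mm across, fixed). Grows counter-clockwise seen from above; no stop in practice; stays where left (0.15 N m friction). At 0 its opening is over the bars bin, at 2.094 over the cakes bin, at -2.094 over the spare bin
- cap_knob (a point): centre of the black grip bar in the middle of the cap, on the turning axis: 70 mm long, 16 mm wide, 35 mm high, standing on the cap (point 17.5 mm above its top). x axis points from the turning axis to the opening; the bar lies along y
- cap_opening (a point): centre of the cap's one opening, level with the cap's top, 74 mm from the axis; x outward, y along the turning direction, z up. Hole 92 (x) by 106 mm (y); in it a black gasket frame leaves 70 (x) by 84 mm clear. The gasket's top starts 2 mm below the cap's top; pressed with more than about 6 N it slides down 6 mm and stays there
- bin_bars (a point): floor point of the bars bin, one of three equal 120 degree bins in the drum, mid-sector, 74 mm from the axis, 6 mm above the counter. Marked by a square ear on the drum's rim. Bins are 80 mm deep below the cap; walls 3 mm, drum inner radius 137 mm
- bin_cakes (a point): floor point of the cakes bin, marked by a rounded ear on the rim, 120 degrees counter-clockwise (from above) of the bars bin; same size. The ears reach 180 mm from the axis, 86 mm high
- bin_spare (a point): floor point of the spare bin, without an ear: it stays empty. The opening of the cap starts roughly over it
- plate_grip (a point): centre of the black ridge (14 mm in x, 50 in y, 30 high) on the loose grey cover plate (96 mm in x, 82 in y, 8 thick, about 150 g); 23 mm above its underside. The plate starts flat on the counter. Fitted, its x lies along the opening's y (either way), 5 mm play a side. Merely laid on the gasket it stands 6 mm above the cap's top; pressed home it is flush
- bar1_c (a point): soap bar: off-white rounded block 66 x 36 x 26 mm (its own x, y, z), lying flat, about 90 g; the point is its centre. Two or three bars are present
- bar2_c (a point): soap bar: off-white rounded block 66 x 36 x 26 mm (its own x, y, z), lying flat, about 90 g; the point is its centre. Two or three bars are present
- bar3_c (a point): soap bar: off-white rounded block 66 x 36 x 26 mm (its own x, y, z), lying flat, about 90 g; the point is its centre. Two or three bars are present
- cake1_c (a point): soap cake: off-white round disc, diameter 56 mm, 26 mm high, lying flat, same soap as the bars; the point is its centre. One or two cakes are present
- cake2_c (a point): soap cake: off-white round disc, diameter 56 mm, 26 mm high, lying flat, same soap as the bars; the point is its centre. One or two cakes are present
- scoop: clear measuring cup, diameter 66 mm, 60 mm high; a bystander to leave alone; origin at its underside
- jug: red detergent bottle, diameter 100 mm, 200 mm high; a bystander to leave alone; origin at its underside
- softener: blue bottle, diameter 80 mm, 190 mm high; a bystander to leave alone; origin at its underside
- powder_tub: white tub, diameter 100 mm, 120 mm high; a bystander to leave alone; origin at its underside
- sheets_box: orange carton 110 x 60 x 50 mm; a bystander to leave alone; origin at its underside
- stain_brush: brush lying flat; a bystander to leave alone; origin at its underside
- stain_jar: amber jar, diameter 60 mm, 80 mm high; a bystander to leave alone; origin at its underside

How it is judged:
By the outcome, as a careful person would: the job done as asked, in the order asked, and still so for the second after the job is handed in, with the robot touching nothing.
Of bar1, bar2, bar3 only 2 to 3 are there at a start; the rules pass over those that are not, and their reading is None.
Of cake1, cake2 only 1 to 2 are there at a start; the rules pass over those that are not, and their reading is None.
At some moment in a run one of bar1, bar2, bar3, cake1, cake2 may be knocked a few centimetres aside while the robot is not near it.
It also fails if it takes over 208 s, if anything falls off the work surface, if the arm or the gripper's body presses on something with over 40 N, if the wrist force passes 120 N, or if a joint passes its speed limit or range.

## Working session

There is one attempt and no reset: what is moved stays moved. The work goes in short steps, Python scripts to look and compute and a shell command to move; the robot and the scene stay as the last step left them, time stands still between calls to the robot, and variables do not carry over. Pictures are saved under pics/ and viewed, at most 14 in all, crops included, and the job is handed in when it is done.

```bash
ls; mkdir -p pics; python3 - <<'E'
from cell import env, eyes
import cv2, numpy as np
print(env.get_state())
for n in ("scene","top","wrist"):
    d=eyes.read_camera(n); cv2.imwrite(f"pics/{n}0.png",d["image"])
    print(n,{k:np.round(v,4).tolist() for k,v in d.items() if k!="image"})
E
```

```text
pics
{'time': 0.0, 'joint_pos': array([ 1.17397766e+00,  8.74328158e-02,  1.75144664e-01,  1.65983137e+00,
       -2.20023600e-05,  1.57079658e+00]), 'qvel': array([-0.00257589, -0.00168604,  0.0007916 ,  0.00090329, -0.00157909,
       -0.00019355]), 'joint_torque': array([ 5.10048358e-04, -5.20389891e+01,  4.64798570e+01,  1.63276959e-02,
        4.00787167e-05,  6.63913127e-06]), 'tool_pos': array([0.21248003, 0.50703765, 0.23060348]), 'eef_rot': array([-6.19192787e-01, -3.07972358e+00,  2.04434554e-03]), 'ft_force': array([0.65676529, 0.08184814, 0.06638174]), 'torque': array([-0.01605127, -0.02122189,  0.00880777]), 'finger_force': 0.0, 'width': 0.0852818210861435}
scene {'camera_matrix': [[591.3022, 0.0, 328.1333], [0.0, 591.3022, 236.3648], [0.0, 0.0, 1.0]], 'world_to_cam': [[-0.0188, 0.9998, 0.0027, 0.0412], [0.8455, 0.0173, -0.5338, -0.4196], [-0.5337, -0.0078, -0.8456, 1.7263], [0.0, 0.0, 0.0, 1.0]]}
top {'camera_matrix': [[571.1438, 0.0, 312.4777], [0.0, 571.1438, 242.1985], [0.0, 0.0, 1.0]], 'world_to_cam': [[-0.0025, -1.0, -0.0, -0.0122], [-0.9905, 0.0025, -0.1375, 0.5458], [0.1375, -0.0003, -0.9905, 1.444], [0.0, 0.0, 0.0, 1.0]]}
wrist {'camera_matrix': [[371.6483, 0.0, 322.1462], [0.0, 371.6483, 240.1172], [0.0, 0.0, 1.0]], 'tool_from_camera': [[0.0004, -0.9664, -0.257, 0.0642], [1.0, 0.0003, 0.0004, 0.0003], [-0.0003, -0.257, 0.9664, -0.1428], [0.0, 0.0, 0.0, 1.0]]}
```

View pics/top0.png

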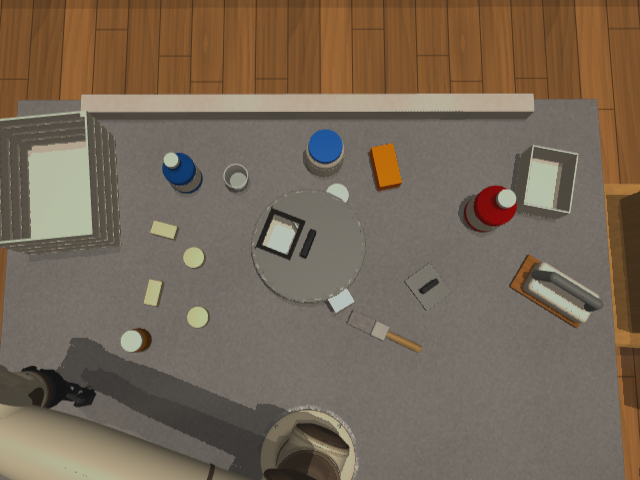

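View pics/scene0.png

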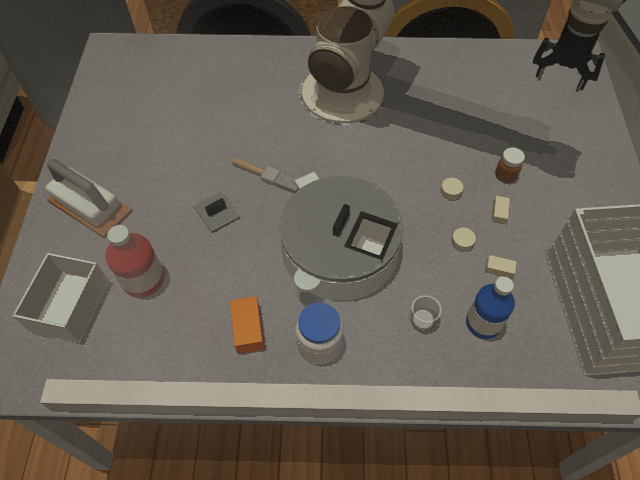

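The top view shows two bars at (163,230) and (153,293), and two cakes at (194,258) and (198,317). The cap is at (308,246), with its opening at (281,235). The square ear is at (341,300), the round ear at (337,193) and the plate at (427,287). The scene view confirms there are two of each soap.

```bash
cat > h.py <<'E'
from cell import env, eyes
import cv2, numpy as np
from scipy.spatial.transform import Rotation as R
def shot(n):
    s=env.get_state(); d=eyes.read_camera(n); K=d["camera_matrix"]
    if n=="wrist":
        T=np.eye(4); T[:3,:3]=R.from_rotvec(s["eef_rot"]).as_matrix(); T[:3,3]=s["tool_pos"]
        d["c2w"]=T@d["tool_from_camera"]
    else: d["c2w"]=np.linalg.inv(d["world_to_cam"])
    d["n"]=n; return d
def cast(d,px,z):
    px=np.atleast_2d(px).astype(float); K=d["camera_matrix"]
    u=(px-K[:2,2])/K[0,0]
    if d["n"]=="wrist":
        r=np.linalg.norm(u,axis=1,keepdims=True)+1e-12
        v=np.hstack([u/r*np.sin(r),np.cos(r)])
    else: v=np.hstack([u,np.ones((len(u),1))])
    w=v@d["c2w"][:3,:3].T; c=d["c2w"][:3,3]
    return (c+w*((z-c[2])/w[:,2:]))[:,:2]
def blobs(mask,amin,amax=1e9):
    cs,_=cv2.findContours(mask.astype(np.uint8),cv2.RETR_EXTERNAL,cv2.CHAIN_APPROX_NONE)
    return [c[:,0,:] for c in cs if amin<=cv2.contourArea(c)<=amax]
def rect(d,c,z):
    p=cast(d,c,z); (cx,cy),(w,h),a=cv2.minAreaRect((p*1000).astype(np.float32))
    if w<h: w,h,a=h,w,a+90
    return np.array([cx,cy])/1000,(round(w),round(h)),(a+90)%180-90   # centre m, mm, long axis deg
def soaps(d):
    hsv=cv2.cvtColor(d["image"],cv2.COLOR_BGR2HSV)
    m=cv2.inRange(hsv,(18,35,130),(38,140,255))
    m[:, :]=m
    out=[]
    for c in blobs(m,60,9000):
        p=rect(d,c,.013)
        if 0.25<p[0][0]<0.8 and .1<p[0][1]<.55 and 20<p[1][1] and p[1][0]<90: out.append((c.mean(0).round(),)+p)
    return out
def go(x,y,z,ydeg=None):
    """needed dp / delta_rot (fractions) to put TCP at x,y,z with tool y along ydeg (mod 180)"""
    s=env.get_state(); M=R.from_rotvec(s["eef_rot"]).as_matrix()
    dp=M.T@(np.array([x,y,z])-s["tool_pos"])/.2
    yaw=np.degrees(np.arctan2(M[1,1],M[0,1])); q=s["joint_pos"]
    # levelling error
    e=M.T@np.cross(M[:,2],[0,0,-1])/np.pi
    print("at",s["tool_pos"].round(4),"yaw",yaw.round(1),"q",q.round(2),"w",round(s["width"],4),"t",round(s["time"],1))
    print(" dp",dp.round(3),"lvl",e.round(4))
    if ydeg is not None:
        dy=(ydeg-yaw+90)%180-90
        dq1=np.degrees(np.arctan2(y,x)-q[0])
        for k in (dy,dy-180*np.sign(dy)):
            print("  turn world %.1f -> rz %.4f, q6 end ~%.2f"%(k,-k/180,q[5]+np.radians(-k+dq1)))
E
python3 - <<'E'
from h import *
d=shot("top"); im=d["image"]; hsv=cv2.cvtColor(im,cv2.COLOR_BGR2HSV)
for p in [(163,230),(153,293),(194,258),(198,317),(308,243),(428,286),(420,275),(330,230),(337,193),(341,300)]: print(p,hsv[p[1],p[0]])
for n in ("top","scene"):
    d=shot(n)
    for s in soaps(d): print(n,*s)
d=shot("top")
v=cv2.cvtColor(d["image"],cv2.COLOR_BGR2HSV)[:,:,2]
for c in blobs(v<45,20,3000):
    if 240<c[:,0].mean()<460 and 190<c[:,1].mean()<320:
        for z in (.104,.139,.038): print("black",c.mean(0).round(),z,rect(d,c,z))
print("ears",cast(d,[(337,193),(341,300)],.086), "capc",cast(d,[(308,243)],.104))
E
```

```text
(163, 230) [ 29  66 182]
(153, 293) [ 31  67 184]
(194, 258) [ 33  64 186]
(198, 317) [ 34  63 189]
(308, 243) [15 23 44]
(428, 286) [ 8 21 49]
(420, 275) [ 21  30 121]
(330, 230) [ 21  28 119]
(337, 193) [ 49  19 191]
(341, 300) [ 77  12 191]
top [197. 317.] [0.35566336 0.28617871] (54, 52) 1.3114014863967896
top [152. 292.] [0.4192117  0.40431387] (67, 35) -11.213752746582031
top [193. 257.] [0.51201172 0.30064938] (56, 53) 1.3665224313735962
top [163. 229.] [0.58559149 0.38151541] (66, 37) 74.85572814941406
scene [502. 264.] [0.57355023 0.38174744] (67, 36) 74.68124389648438
scene [464. 237.] [0.49865454 0.3008757 ] (56, 54) 37.45637512207031
scene [502. 207.] [0.40756934 0.40504236] (66, 36) -10.490554809570312
scene [452. 185.] [0.34319824 0.28659335] (55, 55) 18.14082908630371
black [308. 243.] 0.104 (array([ 0.53424866, -0.00178637]), (71, 17), -21.66216278076172)
black [308. 243.] 0.139 (array([ 0.52944769, -0.00206801]), (69, 16), -21.662147521972656)
black [308. 243.] 0.038 (array([ 0.54330188, -0.00125523]), (74, 17), -21.66211700439453)
black [280. 234.] 0.104 (array([0.55917395, 0.0665774 ]), (103, 90), -21.56177520751953)
black [280. 234.] 0.139 (array([0.55375043, 0.06458823]), (101, 88), -21.56177520751953)
black [280. 234.] 0.038 (array([0.56940112, 0.07032839]), (108, 94), -21.56177520751953)
ears [[ 0.66507889 -0.07609993]
 [ 0.39455573 -0.08372073]] capc [[ 0.53463513 -0.00241612]]
```

```bash
python3 - <<'E'
from h import *
go(.42,.30,.30,68)
E
```

```text
at [0.2125 0.5072 0.2311] yaw 67.3 q [1.17 0.09 0.18 1.66 0.   1.57] w 0.0853 t 0.3
 dp [-1.357 -0.555 -0.344] lvl [-0.0001 -0.      0.    ]
  turn world 0.7 -> rz -0.0041, q6 end ~1.00
  turn world -179.3 -> rz 0.9959, q6 end ~4.15
```

```bash
python3 -m jog '{"dp":[[-0.19,-0.08,-0.05],[-0.19,-0.08,-0.05],[-0.19,-0.08,-0.05],[-0.19,-0.08,-0.05]],"delta_rot":[[0,0,0],[0,0,0],[0,0,0],[0,0,0]]}'; python3 -m jog '{"dp":[[-0.19,-0.08,-0.05],[-0.19,-0.08,-0.05],[-0.19,-0.08,-0.05],[0,0,0]],"delta_rot":[[0,0,0],[0,0,0],[0,0,0],[0,0,0]]}'
python3 - <<'E'
from h import *
go(.42,.30,.30,68)
d=shot("wrist"); cv2.imwrite("pics/w1.png",d["image"])
for s in soaps(d): print(*s)
E
```

```text
time: 0.75
tool_pos: [0.3288, 0.3883, 0.2717]
eef_rot: [0.618, 3.08, 0.0]
ft_force: [-0.6, 0.5, -0.3]
width: 0.0855
finger_force: 0.0
time: 1.15
tool_pos: [0.4174, 0.2984, 0.3024]
eef_rot: [0.626, 3.077, 0.001]
ft_force: [0.0, 1.2, -0.3]
width: 0.0857
finger_force: 0.0
at [0.4174 0.2984 0.3024] yaw 67.0 q [ 0.62  0.04  0.26  1.8  -0.    1.02] w 0.0857 t 1.1
 dp [-0.009  0.013  0.012] lvl [0.0003 0.0005 0.    ]
  turn world 1.0 -> rz -0.0055, q6 end ~1.00
  turn world -179.0 -> rz 0.9945, q6 end ~4.15
[429. 293.] [0.58832947 0.37949463] (67, 37) 75.08893585205078
[351. 269.] [0.51311542 0.29681439] (56, 55) 66.94963073730469
[404. 165.] [0.41882062 0.40318057] (67, 36) -11.658973693847656
[286. 157.] [0.34978055 0.28358218] (54, 44) 66.4236068725586
```

View pics/w1.png

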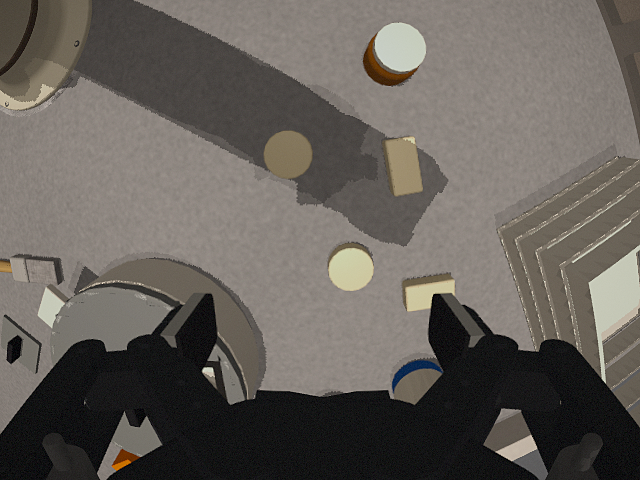

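The wrist view shows both cakes at (351,269) and (288,155), and both bars at (429,293) and (404,165). It agrees with the top camera to about 3 mm. Next I go to the knob.

```bash
python3 - <<'E'
from h import *
go(.532,-.002,.20,68.3)
E
```

```text
at [0.4161 0.2997 0.3017] yaw 67.0 q [ 0.62  0.04  0.26  1.8  -0.    1.02] w 0.0855 t 1.2
 dp [-1.122 -1.163  0.509] lvl [0.0002 0.0002 0.    ]
  turn world 1.3 -> rz -0.0069, q6 end ~0.37
  turn world -178.7 -> rz 0.9931, q6 end ~3.52
```

```bash
python3 -m jog '{"dp":[[-0.14,-0.145,0.064],[-0.14,-0.145,0.064],[-0.14,-0.145,0.064],[-0.14,-0.145,0.064]],"delta_rot":[[0,0,-0.007],[0,0,0],[0,0,0],[0,0,0]]}'; python3 -m jog '{"dp":[[-0.14,-0.145,0.064],[-0.14,-0.145,0.064],[-0.14,-0.145,0.064],[-0.14,-0.145,0.064],[0,0,0]],"delta_rot":[[0,0,0],[0,0,0],[0,0,0],[0,0,0],[0,0,0]]}'
python3 - <<'E'
from h import *
d=shot("wrist"); cv2.imwrite("pics/w2.png",d["image"])
v=cv2.cvtColor(d["image"],cv2.COLOR_BGR2HSV)[:,:,2]
go(.532,-.002,.107,68.3)
t=shot("top"); print("soap",[ (s[1].round(3),s[3]) for s in soaps(t)])
E
```

```text
time: 1.6
tool_pos: [0.4754, 0.1514, 0.2493]
eef_rot: [-0.583, -3.087, -0.0]
ft_force: [0.7, 0.5, 0.5]
width: 0.0854
finger_force: 0.0
time: 2.1
tool_pos: [0.5375, 0.0004, 0.1962]
eef_rot: [-0.589, -3.083, 0.002]
ft_force: [-0.5, -0.3, -0.1]
width: 0.0851
finger_force: 0.0
at [0.537  0.0021 0.1972] yaw 68.4 q [0.   0.05 0.07 1.59 0.   0.38] w 0.0857 t 2.1
 dp [ 0.015 -0.028  0.451] lvl [-0.0003 -0.0008  0.    ]
  turn world -0.1 -> rz 0.0005, q6 end ~0.37
  turn world 179.9 -> rz -0.9995, q6 end ~-2.77
soap [(array([0.356, 0.286]), 1.3118152618408203), (array([0.419, 0.404]), -11.146018981933594), (array([0.511, 0.301]), 1.366517186164856), (array([0.586, 0.381]), 74.85572814941406)]
```

View pics/w2.png

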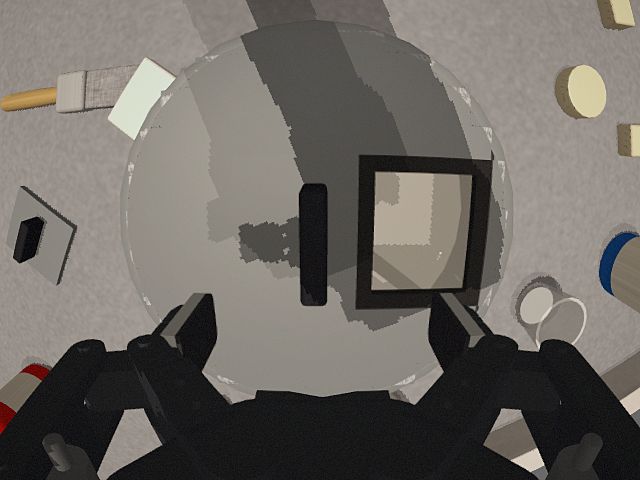

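The wrist view shows the knob at (313,245), parallel to the fingers. The opening is at (423,232), to its right.

```bash
python3 - <<'E'
from h import *
d=shot("wrist")
v=cv2.cvtColor(d["image"],cv2.COLOR_BGR2HSV)[:,:,2].copy(); v[290:,:]=np.where(v[290:,:]>=0,v[290:,:],0)
for c in blobs(v<38,800,20000):
    if c[:,1].mean()<300 and 200<c[:,0].mean()<500: print(c.mean(0),rect(d,c,.139),rect(d,c,.1215),rect(d,c,.103))
E
```

```text
[308.53448276 255.73850575] (array([ 0.52861603, -0.00149988]), (71, 15), -21.51092529296875) (array([ 0.53303363, -0.00395935]), (77, 17), -21.511138916015625) (array([ 0.53770361, -0.00655931]), (84, 18), -21.510948181152344)
```

```bash
python3 -m jog '{"dp":[[0.03,-0.033,0.11],[0,0,0.12],[0,0,0.12],[0,0,0.1],[0,0,0]],"delta_rot":[[0,0,0],[0,0,0],[0,0,0],[0,0,0],[0,0,0]]}'; python3 -m jog '{"dp":[[0,0,0],[0,0,0],[0,0,0],[0,0,0],[0,0,0]],"delta_rot":[[0,0,0],[0,0,0],[0,0,0],[0,0,0],[0,0,0]]}' 0 50;python3 -m jog '{"dp":[[0,0,0],[0,0,0],[0,0,0]],"delta_rot":[[0,0,0],[0,0,0],[0,0,0]]}'
python3 - <<'E'
from h import *
go(.529,-.002,.107,68.3)
E
```

```text
time: 2.75
tool_pos: [0.5277, 0.0006, 0.1068]
eef_rot: [-0.581, -3.084, 0.001]
ft_force: [-0.2, 0.3, 0.1]
width: 0.0852
finger_force: 0.0
time: 3.25
tool_pos: [0.5291, -0.0022, 0.1097]
eef_rot: [0.586, 3.086, -0.004]
ft_force: [2.7, 5.1, -1.3]
width: 0.0153
finger_force: 48.7
time: 3.55
tool_pos: [0.5291, -0.0021, 0.1097]
eef_rot: [0.587, 3.086, -0.003]
ft_force: [-1.8, -6.1, 5.0]
width: 0.0153
finger_force: 49.9
at [ 0.5291 -0.0021  0.1097] yaw 68.5 q [-0.    0.03 -0.12  1.42 -0.    0.37] w 0.0153 t 3.5
 dp [0.001 0.    0.013] lvl [-0.0005  0.0003  0.    ]
  turn world -0.2 -> rz 0.0009, q6 end ~0.37
  turn world 179.8 -> rz -0.9991, q6 end ~-2.77
```

```bash
Z='[[0,0,0],[0,0,0],[0,0,0],[0,0,0],[0,0,0]]'; python3 -m jog '{"dp":[[0,0,0],[0,0,0],[0,0,0],[0,0,0],[0,0,0]],"delta_rot":[[0,0,-0.0465],[0,0,-0.0465],[0,0,-0.0465],[0,0,-0.0465],[0,0,-0.0465]]}' | grep -E "force|pos"; python3 -m jog '{"dp":[[0,0,0],[0,0,0],[0,0,0],[0,0,0],[0,0,0]],"delta_rot":[[0,0,-0.0465],[0,0,-0.0465],[0,0,-0.0465],[0,0,-0.0465],[0,0,-0.0465]]}' | grep -E "force|pos"; python3 -m jog '{"dp":[[0,0,0],[0,0,0],[0,0,0],[0,0,0],[0,0,0]],"delta_rot":[[0,0,-0.0465],[0,0,-0.0465],[0,0,-0.0465],[0,0,-0.0465],[0,0,-0.0465]]}' | grep -E "force|pos"; python3 -m jog '{"dp":[[0,0,0],[0,0,0],[0,0,0],[0,0,0]],"delta_rot":[[0,0,-0.0465],[0,0,-0.0465],[0,0,0],[0,0,0]]}' | grep -E "force|pos"
python3 - <<'E'
from h import *
go(.529,-.002,.107,68.3)
d=shot("top"); cv2.imwrite("pics/t2.png",d["image"][170:330,230:430].repeat(3,0).repeat(3,1))
hsv=cv2.cvtColor(d["image"],cv2.COLOR_BGR2HSV)
C=np.array([.529,-.002])
for c in blobs(cv2.inRange(hsv,(0,0,140),(180,40,255)),60,3000):
    p=rect(d,c,.086); v=p[0]-C
    if .1<np.linalg.norm(v)<.2: print("ear",c.mean(0),p,np.linalg.norm(v),np.degrees(np.arctan2(v[1],v[0])))
E
```

```text
tool_pos: [0.5291, -0.0029, 0.1097]
ft_force: [-3.6, -11.9, 4.7]
finger_force: 49.9
tool_pos: [0.5297, -0.0036, 0.1097]
ft_force: [1.3, -15.6, 3.4]
finger_force: 49.6
tool_pos: [0.5306, -0.0037, 0.1097]
ft_force: [6.1, -15.4, 0.2]
finger_force: 49.3
tool_pos: [0.5309, -0.0036, 0.1097]
ft_force: [8.3, -14.7, -0.3]
finger_force: 49.2
at [ 0.5309 -0.0036  0.1097] yaw -149.3 q [-0.    0.03 -0.12  1.42 -0.   -2.11] w 0.0152 t 5.5
 dp [-0.012  0.004  0.013] lvl [-0.0002 -0.0019  0.    ]
  turn world 37.6 -> rz -0.2088, q6 end ~-2.77
  turn world -142.4 -> rz 0.7912, q6 end ~0.37
ear [344.72 299.02] (array([ 0.39808218, -0.08959465]), (41, 39), -59.449575424194336) 0.15751919674860673 -146.21426333092643
ear [342.5        191.73809524] (array([ 0.66832904, -0.09167429]), (52, 22), 25.633899688720703) 0.16569266454467274 -32.76594769030906
```

View pics/t2.png

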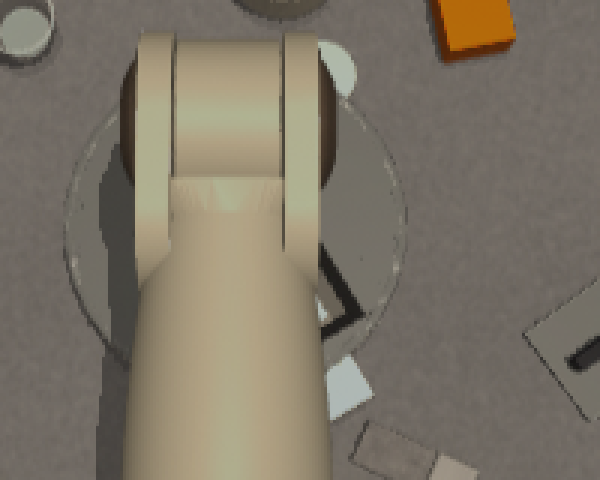

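The top crop shows the opening turned toward the square ear, with the arm hiding part of it. I'll take the ear directions from the first picture.

```bash
python3 - <<'E'
from h import *
d=shot("top"); d["image"]=cv2.imread("pics/top0.png")
hsv=cv2.cvtColor(d["image"],cv2.COLOR_BGR2HSV)
P=[]
for c in blobs(cv2.inRange(hsv,(30,0,140),(180,40,255)),60,3000):
    p=rect(d,c,.083)
    if abs(p[0]-[.53,0]).max()<.2: print("ear",c.mean(0),p); P.append(p[0])
for C in ([.529,-.002],[.531,-.0035],[.532,-.005]):
    print(C,[(round(np.linalg.norm(p-C),4),np.degrees(np.arctan2(*(p-C)[::-1])).round(2)) for p in P])
E
```

```text
ear [340.63333333 300.28333333] (array([ 0.39452173, -0.08352505]), (54, 39), -59.33894157409668)
ear [280.39240506 238.59493671] (array([0.54930377, 0.06657079]), (62, 55), -22.15484619140625)
ear [338.46296296 191.57407407] (array([ 0.67139862, -0.0808844 ]), (57, 35), 60.21858215332031)
ear [237.53488372 180.53488372] (array([0.69981775, 0.17644989]), (39, 37), -71.13875961303711)
[0.529, -0.002] [(np.float64(0.1573), np.float64(-148.77)), (np.float64(0.0715), np.float64(73.51)), (np.float64(0.1628), np.float64(-28.99)), (np.float64(0.247), np.float64(46.25))]
[0.531, -0.0035] [(np.float64(0.1582), np.float64(-149.61)), (np.float64(0.0724), np.float64(75.36)), (np.float64(0.1603), np.float64(-28.86)), (np.float64(0.2467), np.float64(46.83))]
[0.532, -0.005] [(np.float64(0.1583), np.float64(-150.27)), (np.float64(0.0736), np.float64(76.41)), (np.float64(0.1587), np.float64(-28.56)), (np.float64(0.2472), np.float64(47.24))]
```

```bash
python3 -m jog '{"dp":[[0,0,0],[0,0,0],[0,0,0],[0,0,0]],"delta_rot":[[0,0,0],[0,0,0],[0,0,0],[0,0,0]]}' 1 | grep -E "force|pos|wid"; python3 -m jog '{"dp":[[0,0,-0.1],[0,0,-0.2],[0,0,-0.2],[0,0,-0.1],[0,0,0]],"delta_rot":[[0,0,0],[0,0,0],[0,0,0],[0,0,0],[0,0,0]]}' | grep -E "force|pos|wid"
cat >> h.py <<'E'
def cap(d):
    v=cv2.cvtColor(d["image"],cv2.COLOR_BGR2HSV)[:,:,2]
    for c in blobs(v<45,15,40000):
        p=rect(d,c,.139); 
        if 60<p[1][0]<80 and p[1][1]<24: print("knob",c.mean(0).round(),p[0].round(4),p[1],"opening dir %.2f"%((p[2]+180)%180-90),"(mod 180)")
        p=rect(d,c,.103)
        if 95<p[1][0]<118 and p[1][1]>80: print("gasket",c.mean(0).round(),p)
E
python3 - <<'E'
from h import *
d=shot("wrist"); cv2.imwrite("pics/w3.png",d["image"]); cap(d); go(.585,.381,.15,75+90)
t=shot("top"); print("soap",[ (s[1].round(3),s[3]) for s in soaps(t)])
E
```

```text
tool_pos: [0.5292, -0.0008, 0.1089]
ft_force: [0.6, -0.4, 0.6]
width: 0.0727
finger_force: 0.0
tool_pos: [0.5303, -0.0008, 0.2323]
ft_force: [0.2, 0.4, -0.3]
width: 0.0852
finger_force: 0.0
knob [324. 236.] [ 0.5318 -0.0044] (72, 15) opening dir 30.50 (mod 180)
at [ 0.5299 -0.0009  0.2301] yaw -149.2 q [-0.    0.04  0.12  1.65  0.   -2.11] w 0.0854 t 6.5
 dp [-1.499 -1.214  0.401] lvl [-0.0007 -0.0004  0.    ]
  turn world -45.8 -> rz 0.2546, q6 end ~-0.73
  turn world 134.2 -> rz -0.7454, q6 end ~-3.87
soap [(array([0.356, 0.286]), 1.3118152618408203), (array([0.419, 0.404]), -12.026161193847656), (array([0.511, 0.301]), 1.366517186164856), (array([0.586, 0.381]), 74.85572814941406)]
```

```bash
python3 -m jog '{"dp":[[-0.167,-0.135,0],[-0.167,-0.135,0],[-0.167,-0.135,0],[-0.167,-0.135,0],[-0.167,-0.135,0]],"delta_rot":[[0,0,0],[0,0,0],[0,0,0],[0,0,0],[0,0,0]]}' | grep -E "pos"; python3 -m jog '{"dp":[[-0.167,-0.135,0],[-0.167,-0.135,0],[-0.167,-0.135,0],[-0.167,-0.135,0],[0,0,0]],"delta_rot":[[0,0,0],[0,0,0],[0,0,0],[0,0,0],[0,0,0.0425]]}' | grep -E "pos"; python3 -m jog '{"dp":[[0,0,0],[0,0,0],[0,0,0],[0,0,0],[0,0,0]],"delta_rot":[[0,0,0.0425],[0,0,0.0425],[0,0,0.0425],[0,0,0.0425],[0,0,0.0425]]}' | grep -E "pos"; python3 -m jog '{"dp":[[0,0,0]],"delta_rot":[[0,0,0]]}' | grep -E "pos"
python3 - <<'E'
from h import *
d=shot("wrist"); 
for s in soaps(d): print(*s)
go(.586,.381,.001,165)
E
```

```text
tool_pos: [0.5592, 0.2132, 0.2271]
tool_pos: [0.5831, 0.3863, 0.2237]
tool_pos: [0.5836, 0.3815, 0.2267]
tool_pos: [0.5836, 0.3815, 0.227]
[322. 208.] [0.58280164 0.37987357] (68, 37) 74.33334350585938
[487. 190.] [0.41200375 0.40369635] (66, 37) -11.899589538574219
[376. 107.] [0.50734137 0.29684622] (56, 56) -12.71563720703125
[507.  71.] [0.36150455 0.28650284] (50, 25) -80.09226036071777
at [0.5837 0.3815 0.2272] yaw 165.1 q [ 0.58  0.48  0.65  1.74  0.   -0.73] w 0.0851 t 8.2
 dp [-0.002 -0.014  1.131] lvl [ 0.0005 -0.0005  0.    ]
  turn world -0.1 -> rz 0.0005, q6 end ~-0.73
  turn world 179.9 -> rz -0.9995, q6 end ~-3.87
```

```bash
python3 -m jog '{"dp":[[0,-0.007,0.22],[0,0,0.22],[0,0,0.22],[0,0,0.22],[0,0,0.15]],"delta_rot":[[0,0,0],[0,0,0],[0,0,0],[0,0,0],[0,0,0]]}' | grep -E "pos|ft"; python3 -m jog '{"dp":[[0,0,0.09],[0,0,0]],"delta_rot":[[0,0,0],[0,0,0]]}' | grep -E "pos|ft";  python3 -m jog '{"dp":[[0,0,0],[0,0,0],[0,0,0],[0,0,0],[0,0,0]],"delta_rot":[[0,0,0],[0,0,0],[0,0,0],[0,0,0],[0,0,0]]}' 0 40 ; python3 -m jog '{"dp":[[0,0,-0.1],[0,0,-0.2],[0,0,-0.2],[0,0,-0.2],[0,0,-0.2]],"delta_rot":[[0,0,0],[0,0,0],[0,0,0],[0,0,0],[0,0,0]]}'
python3 - <<'E'
from h import *
d=shot("wrist"); cv2.imwrite("pics/w4.png",d["image"])
go(.466,-.041,.18,31)
E
```

```text
tool_pos: [0.5836, 0.3802, 0.0184]
ft_force: [-0.2, -0.6, 0.1]
tool_pos: [0.5832, 0.3799, 0.0005]
ft_force: [-0.4, 0.5, -0.5]
time: 9.4
tool_pos: [0.586, 0.3818, 0.0065]
eef_rot: [-1.91, 2.492, -0.0]
ft_force: [0.5, -0.2, 6.5]
width: 0.0352
finger_force: 41.7
time: 9.9
tool_pos: [0.5851, 0.3811, 0.1868]
eef_rot: [-1.911, 2.493, -0.0]
ft_force: [0.5, -0.1, -0.5]
width: 0.0349
finger_force: 40.9
at [0.5863 0.3819 0.1947] yaw 164.9 q [ 0.58  0.45  0.55  1.66 -0.   -0.73] w 0.0348 t 9.9
 dp [2.198 0.031 0.058] lvl [-0.002   0.0022  0.    ]
  turn world 46.1 -> rz -0.2560, q6 end ~-2.20
  turn world -133.9 -> rz 0.7440, q6 end ~0.94
```

View pics/w4.png

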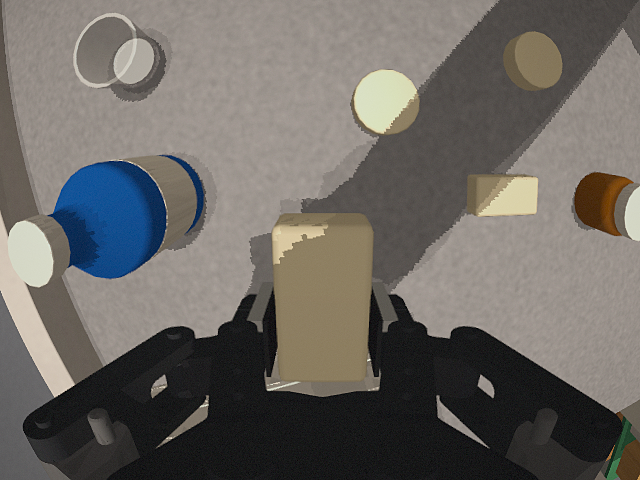

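The wrist view shows the bar centred in the fingers at (322,300). Now I carry it over the opening.

```bash
python3 -m jog '{"dp":[[0.2,0.003,0],[0.2,0.003,0],[0.2,0.003,0],[0.2,0.003,0],[0.2,0.003,0]],"delta_rot":[[0,0,0],[0,0,0],[0,0,0],[0,0,0],[0,0,0]]}' | grep -E "pos"; python3 -m jog '{"dp":[[0.2,0.003,0],[0.2,0.003,0],[0.2,0.003,0],[0.2,0.003,0],[0.2,0.003,0]],"delta_rot":[[0,0,0],[0,0,0],[0,0,0],[0,0,0],[0,0,0]]}' | grep -E "pos"; python3 -m jog '{"dp":[[0.2,0.003,0],[0,0,0],[0,0,0],[0,0,0],[0,0,0]],"delta_rot":[[0,0,-0.043],[0,0,-0.043],[0,0,-0.043],[0,0,-0.043],[0,0,-0.043]]}' | grep -E "pos"; python3 -m jog '{"dp":[[0,0,0],[0,0,0]],"delta_rot":[[0,0,-0.041],[0,0,0]]}' 
python3 - <<'E'
from h import *
go(.466,-.041,.116,30.6)
d=shot("wrist"); cv2.imwrite("pics/w5.png",d["image"]); cap(d)
E
```

```text
tool_pos: [0.5297, 0.1875, 0.1849]
tool_pos: [0.4748, -0.0048, 0.185]
tool_pos: [0.4644, -0.0421, 0.185]
time: 11.65
tool_pos: [0.4644, -0.0419, 0.1849]
eef_rot: [-2.736, 1.544, -0.001]
ft_force: [0.1, 0.0, -1.1]
width: 0.035
finger_force: 40.9
at [ 0.4644 -0.0419  0.1849] yaw -148.9 q [-0.09 -0.13 -0.12  1.57 -0.   -2.2 ] w 0.035 t 11.7
 dp [ 0.    -0.009  0.345] lvl [-0.0001 -0.0001  0.    ]
  turn world -0.5 -> rz 0.0028, q6 end ~-2.19
  turn world 179.5 -> rz -0.9972, q6 end ~-5.33
```

View pics/w5.png

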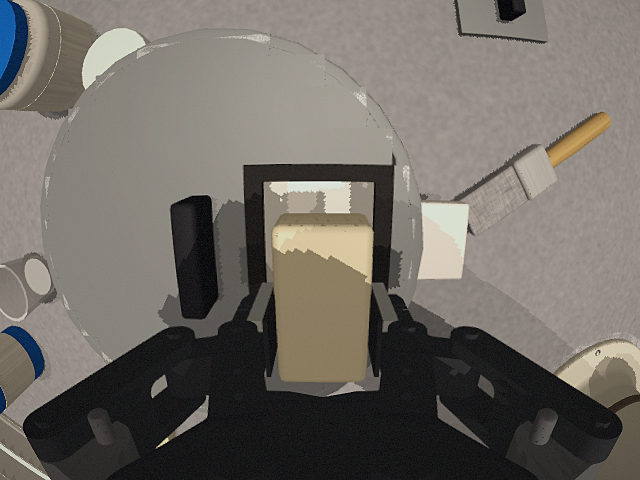

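The bar is parallel to the opening, whose inner edge spans columns 263 to 373. I'll check the far edge numerically, then lower.

```bash
python3 - <<'E'
from h import *
d=shot("wrist"); s=env.get_state()
M=R.from_rotvec(s["eef_rot"]).as_matrix()
p=cast(d,[(320,181),(263,215),(373,215)],.102)
print((np.c_[p,np.full(3,.102)]-s["tool_pos"])@M)
E
python3 -m jog '{"dp":[[0,0,0.1],[0,0,0.1],[0,0,0.08],[0,0,0.06],[0,0,0]],"delta_rot":[[0,0,0.003],[0,0,0],[0,0,0],[0,0,0],[0,0,0]]}'
```

```text
[[ 0.04243931 -0.00210398  0.08290295]
 [ 0.02139314 -0.03766177  0.08290482]
 [ 0.02145617  0.03088431  0.08289763]]
time: 12.25
tool_pos: [0.4637, -0.0418, 0.1154]
eef_rot: [2.725, -1.562, -0.003]
ft_force: [-0.8, -0.6, -0.2]
width: 0.0352
finger_force: 40.9
```

```bash
python3 -m jog '{"dp":[[0,-0.015,0],[0,0,0]],"delta_rot":[[0,0,0],[0,0,0]]}'|grep -E "pos|ft"; python3 -m jog '{"dp":[[0,0,0],[0,0,0],[0,0,0],[0,0,0],[0,0,0]],"delta_rot":[[0,0,0],[0,0,0],[0,0,0],[0,0,0],[0,0,0]]}' 0.9 |grep -E "pos|ft|wid"; python3 -m jog '{"dp":[[0,0,-0.1],[0,0,-0.2],[0,0,-0.1],[0,0,0]],"delta_rot":[[0,0,0],[0,0,0],[0,0,0],[0,0,0]]}' 1|grep -E "pos|ft|wid"
python3 - <<'E'
from h import *
d=shot("wrist"); cv2.imwrite("pics/w6.png",d["image"]); cap(d)
t=shot("top"); print("soap",[ (s[1].round(3),s[3]) for s in soaps(t)])
go(.419,.404,.2,78.5)
E
```

```text
tool_pos: [0.4678, -0.0402, 0.1179]
ft_force: [0.6, 0.3, -1.3]
tool_pos: [0.4671, -0.0404, 0.117]
ft_force: [-0.5, -0.4, -0.2]
width: 0.077
tool_pos: [0.4682, -0.0404, 0.2]
ft_force: [0.3, -0.4, -0.8]
width: 0.0854
gasket [332. 230.] (array([ 0.46767245, -0.04076001]), (107, 92), -59.23422431945801)
soap [(array([0.356, 0.286]), 1.3114014863967896), (array([0.419, 0.404]), -12.026084899902344), (array([0.511, 0.301]), -44.231834411621094)]
at [ 0.4672 -0.0403  0.1967] yaw -149.5 q [-0.09 -0.12 -0.09  1.59 -0.   -2.19] w 0.0855 t 13.4
 dp [-2.037 -0.918 -0.017] lvl [-0.0001 -0.0001  0.    ]
  turn world 48.0 -> rz -0.2669, q6 end ~-2.17
  turn world -132.0 -> rz 0.7331, q6 end ~0.97
```

View pics/w6.png

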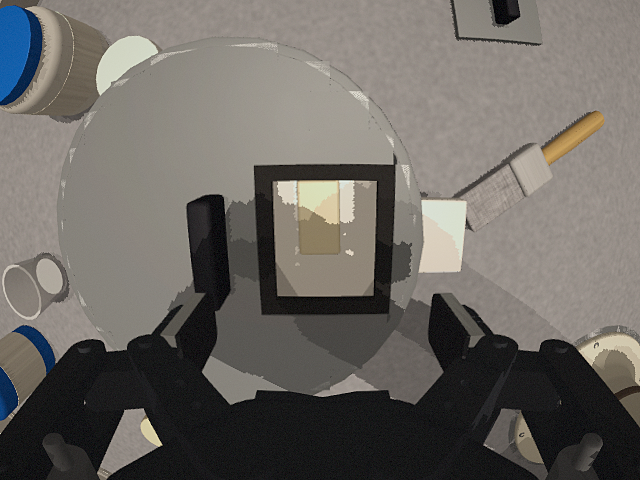

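The bar is lying in the bars bin, seen through the opening at (319,217). Next is the second bar.

```bash
python3 -m jog '{"dp":[[-0.185,-0.083,0],[-0.185,-0.083,0],[-0.185,-0.083,0],[-0.185,-0.083,0],[-0.185,-0.083,0]],"delta_rot":[[0,0,0],[0,0,0],[0,0,0],[0,0,0],[0,0,0]]}' | grep -E "pos"; python3 -m jog '{"dp":[[-0.185,-0.083,0],[-0.185,-0.083,0],[-0.185,-0.083,0],[-0.185,-0.083,0],[-0.185,-0.083,0]],"delta_rot":[[0,0,0],[0,0,0],[0,0,0],[0,0,0],[0,0,0]]}' | grep -E "pos"; python3 -m jog '{"dp":[[-0.185,-0.083,0],[0,0,0],[0,0,0],[0,0,0],[0,0,0]],"delta_rot":[[0,0,-0.0445],[0,0,-0.0445],[0,0,-0.0445],[0,0,-0.0445],[0,0,-0.0445]]}' | grep -E "pos"; python3 -m jog '{"dp":[[0,0,0],[0,0,0]],"delta_rot":[[0,0,-0.0445],[0,0,0]]}' |grep pos
python3 - <<'E'
from h import *
d=shot("wrist")
for s in soaps(d): print(*s)
go(.417,.4035,.007,78.2)
E
```

```text
tool_pos: [0.4439, 0.1626, 0.1954]
tool_pos: [0.4217, 0.3641, 0.1952]
tool_pos: [0.4177, 0.4029, 0.195]
tool_pos: [0.4178, 0.4027, 0.1953]
[319. 365.] [0.26529163 0.43375986] (62, 24) 55.16597366333008
[461. 260.] [0.35000061 0.27909772] (56, 56) -3.7897415161132812
[324. 199.] [0.43414578 0.39721085] (36, 30) 78.57161712646484
[422.  94.] [0.51001785 0.29391879] (57, 56) 55.48261260986328
at [0.4178 0.4027 0.1955] yaw -101.7 q [ 0.77  0.15  0.18  1.6  -0.   -2.17] w 0.0856 t 15.2
 dp [-0.004 -0.005  0.942] lvl [0.0005 0.0004 0.    ]
  turn world -0.1 -> rz 0.0008, q6 end ~-2.17
  turn world 179.9 -> rz -0.9992, q6 end ~-5.31
```

```bash
python3 -m jog '{"dp":[[0,0,0.22],[0,0,0.22],[0,0,0.22],[0,0,0.18],[0,0,0.1]],"delta_rot":[[0,0,0],[0,0,0],[0,0,0],[0,0,0],[0,0,0]]}' | grep -E "pos|ft";  python3 -m jog '{"dp":[[0,0,0],[0,0,0],[0,0,0],[0,0,0],[0,0,0]],"delta_rot":[[0,0,0],[0,0,0],[0,0,0],[0,0,0],[0,0,0]]}' 0 40 ; python3 -m jog '{"dp":[[0,0,-0.1],[0,0,-0.2],[0,0,-0.2],[0,0,-0.2],[0,0,-0.2]],"delta_rot":[[0,0,0],[0,0,0],[0,0,0],[0,0,0],[0,0,0]]}'
python3 - <<'E'
from h import *
d=shot("wrist"); cv2.imwrite("pics/w7.png",d["image"])
t=shot("top"); print("soap",[ (s[1].round(3),s[3]) for s in soaps(t)])
go(.4677,-.0408,.18,30.6)
E
```

```text
tool_pos: [0.4165, 0.4014, 0.0046]
ft_force: [0.1, 0.2, -0.0]
time: 16.2
tool_pos: [0.4191, 0.4039, 0.0109]
eef_rot: [-3.123, 0.315, -0.003]
ft_force: [0.3, 0.0, 6.9]
width: 0.0351
finger_force: 41.7
time: 16.7
tool_pos: [0.4181, 0.403, 0.1913]
eef_rot: [-3.125, 0.315, -0.001]
ft_force: [1.6, 0.7, -1.0]
width: 0.0348
finger_force: 40.9
soap [(array([0.356, 0.286]), 45.77802276611328), (array([0.512, 0.301]), 1.3665223121643066)]
at [0.4196 0.4045 0.1959] yaw -101.5 q [ 0.77  0.15  0.17  1.59  0.   -2.17] w 0.0352 t 16.8
 dp [0.679 2.134 0.066] lvl [-0.0026 -0.0018  0.    ]
  turn world -47.9 -> rz 0.2661, q6 end ~-2.19
  turn world 132.1 -> rz -0.7339, q6 end ~-5.33
```

View pics/w7.png

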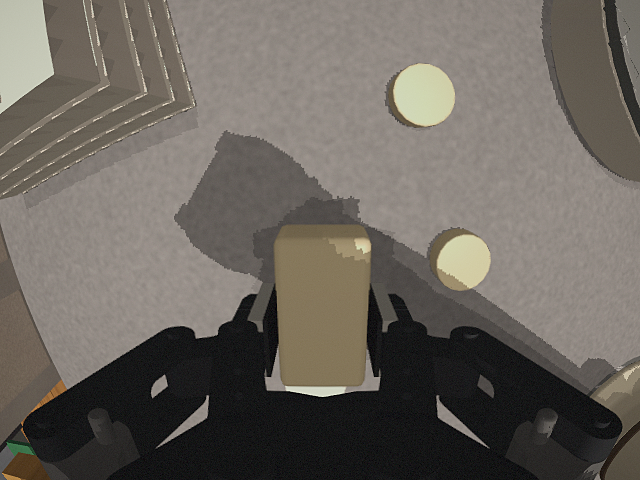

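The second bar is held centred at (322,305).

```bash
python3 -m jog '{"dp":[[0.062,0.194,0],[0.062,0.194,0],[0.062,0.194,0],[0.062,0.194,0],[0.062,0.194,0]],"delta_rot":[[0,0,0],[0,0,0],[0,0,0],[0,0,0],[0,0,0]]}' | grep -E "pos"; python3 -m jog '{"dp":[[0.062,0.194,0],[0.062,0.194,0],[0.062,0.194,0],[0.062,0.194,0],[0.062,0.194,0]],"delta_rot":[[0,0,0],[0,0,0],[0,0,0],[0,0,0],[0,0,0]]}' | grep -E "pos"; python3 -m jog '{"dp":[[0.062,0.194,0],[0,0,0],[0,0,0],[0,0,0],[0,0,0]],"delta_rot":[[0,0,0.0445],[0,0,0.0445],[0,0,0.0445],[0,0,0.0445],[0,0,0.0445]]}' | grep -E "pos"; python3 -m jog '{"dp":[[0,0,0],[0,0,0]],"delta_rot":[[0,0,0.0445],[0,0,0]]}' |grep pos
python3 - <<'E'
from h import *
go(.4677,-.0408,.12,30.6)
E
```

```text
tool_pos: [0.4402, 0.1991, 0.1889]
tool_pos: [0.4623, -0.0035, 0.189]
tool_pos: [0.4668, -0.0426, 0.1888]
tool_pos: [0.4668, -0.0424, 0.1889]
at [ 0.4668 -0.0424  0.1889] yaw -149.7 q [-0.09 -0.12 -0.11  1.58  0.   -2.19] w 0.035 t 18.5
 dp [-0.005 -0.008  0.344] lvl [-0.0001 -0.0001  0.    ]
  turn world 0.3 -> rz -0.0016, q6 end ~-2.19
  turn world -179.7 -> rz 0.9984, q6 end ~0.95
```

```bash
python3 -m jog '{"dp":[[-0.005,-0.008,0.1],[0,0,0.1],[0,0,0.09],[0,0,0.05],[0,0,0]],"delta_rot":[[0,0,0],[0,0,0],[0,0,0],[0,0,0],[0,0,0]]}' |grep -E "pos|ft"; python3 -m jog '{"dp":[[0,0,0],[0,0,0],[0,0,0],[0,0,0],[0,0,0]],"delta_rot":[[0,0,0],[0,0,0],[0,0,0],[0,0,0],[0,0,0]]}' 0.9 |grep -E "pos|ft|wid"; python3 -m jog '{"dp":[[0,0,-0.1],[0,0,-0.2],[0,0,-0.1],[0,0,0]],"delta_rot":[[0,0,0],[0,0,0],[0,0,0],[0,0,0]]}' 1|grep -E "pos|ft|wid"
python3 - <<'E'
from h import *
d=shot("wrist"); cv2.imwrite("pics/w8.png",d["image"][100:360,160:480]); cap(d)
hsv=cv2.cvtColor(d["image"],cv2.COLOR_BGR2HSV)
go(.531,-.003,.2,30.6)
t=shot("top"); print("soap",[ (s[1].round(3),s[3]) for s in soaps(t)])
E
```

```text
tool_pos: [0.467, -0.0406, 0.1197]
ft_force: [0.7, 0.9, -0.5]
tool_pos: [0.4679, -0.0407, 0.1212]
ft_force: [0.7, -0.3, -0.1]
width: 0.0767
tool_pos: [0.4689, -0.0408, 0.204]
ft_force: [0.8, -0.9, 0.1]
width: 0.0855
gasket [325. 237.] (array([ 0.46744131, -0.04041272]), (106, 92), -59.23336219787598)
at [ 0.4684 -0.0407  0.2021] yaw -149.5 q [-0.09 -0.11 -0.08  1.6   0.   -2.19] w 0.0856 t 19.9
 dp [-0.004 -0.365  0.011] lvl [-0.0006 -0.0004  0.    ]
  turn world 0.1 -> rz -0.0008, q6 end ~-2.11
  turn world -179.9 -> rz 0.9992, q6 end ~1.03
soap [(array([0.356, 0.286]), 1.3114013671875), (array([0.511, 0.301]), -44.231834411621094)]
```

View pics/w8.png

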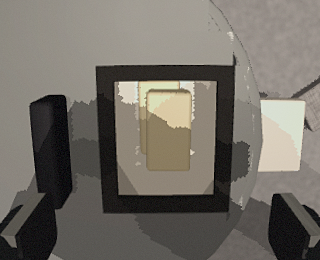

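Both bars lie stacked in the bin. Next I unwind the wrist over the knob.

```bash
python3 -m jog '{"dp":[[0,-0.18,0],[0,-0.185,0],[0,0,0],[0,0,0],[0,0,0]],"delta_rot":[[0,0,0],[0,0,0],[0,0,0.0455],[0,0,0.0455],[0,0,0.0455]]}' | grep -E "pos"; for i in 1; do python3 -m jog '{"dp":[[0,0,0],[0,0,0],[0,0,0],[0,0,0],[0,0,0]],"delta_rot":[[0,0,0.0455],[0,0,0.0455],[0,0,0.0455],[0,0,0.0455],[0,0,0.0455]]}' | grep -E "pos"; done; python3 -m jog '{"dp":[[0,0,0],[0,0,0],[0,0,0],[0,0,0],[0,0,0]],"delta_rot":[[0,0,0.0455],[0,0,0.0455],[0,0,0.0455],[0,0,0.0455],[0,0,0.0455]]}' | grep -E "pos"; python3 -m jog '{"dp":[[0,0,0],[0,0,0],[0,0,0],[0,0,0],[0,0,0]],"delta_rot":[[0,0,0.0455],[0,0,0.0455],[0,0,0.0455],[0,0,0.0455],[0,0,0.0455]]}' | grep -E "pos"; python3 -m jog '{"dp":[[0,0,0],[0,0,0],[0,0,0],[0,0,0],[0,0,0]],"delta_rot":[[0,0,0.0455],[0,0,0.0455],[0,0,0.0455],[0,0,0.0455],[0,0,0]]}' | grep -E "pos"
python3 - <<'E'
from h import *
go(.531,-.003,.111,30.5)
d=shot("wrist"); cap(d)
E
```

```text
tool_pos: [0.5302, -0.0034, 0.1989]
tool_pos: [0.5301, -0.0037, 0.1992]
tool_pos: [0.5301, -0.0037, 0.1992]
tool_pos: [0.5301, -0.0037, 0.1992]
tool_pos: [0.5301, -0.0037, 0.1994]
at [ 0.5301 -0.0037  0.1994] yaw 30.2 q [-0.01  0.03  0.06  1.6  -0.    1.04] w 0.0852 t 22.5
 dp [0.    0.006 0.442] lvl [-0.0006 -0.0004  0.    ]
  turn world 0.3 -> rz -0.0019, q6 end ~1.03
  turn world -179.7 -> rz 0.9981, q6 end ~4.17
knob [324. 250.] [ 5.297e-01 -1.000e-04] (72, 15) opening dir 30.77 (mod 180)
```

```bash
python3 -m jog '{"dp":[[0,0.007,0.11],[0,0,0.12],[0,0,0.12],[0,0,0.09],[0,0,0]],"delta_rot":[[0,0,-0.002],[0,0,0],[0,0,0],[0,0,0],[0,0,0]]}'|grep -E "pos|ft"; python3 -m jog '{"dp":[[0,0,0],[0,0,0],[0,0,0],[0,0,0],[0,0,0]],"delta_rot":[[0,0,0],[0,0,0],[0,0,0],[0,0,0],[0,0,0]]}' 0 50|grep -E "pos|f";python3 -m jog '{"dp":[[0,0,0],[0,0,0],[0,0,0],[0,0,0],[0,0,0]],"delta_rot":[[0,0,0],[0,0,0],[0,0,-0.0444],[0,0,-0.0444],[0,0,-0.0444]]}'|grep -E "pos|f"; python3 -m jog '{"dp":[[0,0,0],[0,0,0],[0,0,0],[0,0,0],[0,0,0]],"delta_rot":[[0,0,-0.0444],[0,0,-0.0444],[0,0,-0.0444],[0,0,-0.0444],[0,0,-0.0444]]}'|grep -E "pos|f"; python3 -m jog '{"dp":[[0,0,0],[0,0,0],[0,0,0],[0,0,0],[0,0,0]],"delta_rot":[[0,0,-0.0444],[0,0,-0.0444],[0,0,-0.0444],[0,0,-0.0444],[0,0,-0.0444]]}'|grep -E "pos|f"; python3 -m jog '{"dp":[[0,0,0],[0,0,0],[0,0,0],[0,0,0]],"delta_rot":[[0,0,-0.0444],[0,0,-0.0444],[0,0,0],[0,0,0]]}'|grep -E "pos|f"
python3 - <<'E'
from h import *
go(.531,-.003,.111,-29.3)
E
```

```text
tool_pos: [0.5301, -0.003, 0.1097]
ft_force: [0.2, 0.2, 0.2]
tool_pos: [0.5309, -0.0037, 0.1137]
eef_rot: [-1.556, -2.729, 0.004]
ft_force: [8.6, 2.2, -4.2]
finger_force: 48.8
tool_pos: [0.5314, -0.0033, 0.1137]
eef_rot: [-0.947, -2.995, 0.001]
ft_force: [-4.4, -0.6, 4.5]
finger_force: 50.7
tool_pos: [0.5316, -0.0025, 0.1137]
eef_rot: [-0.135, 3.139, 0.002]
ft_force: [-4.1, 4.3, 4.4]
finger_force: 50.6
tool_pos: [0.5312, -0.0017, 0.1137]
eef_rot: [-1.2, 2.903, 0.004]
ft_force: [-7.2, 8.6, 7.0]
finger_force: 50.8
tool_pos: [0.531, -0.0014, 0.1137]
eef_rot: [-1.585, 2.712, 0.005]
ft_force: [-8.0, 9.0, 6.6]
finger_force: 50.9
at [ 0.531  -0.0014  0.1137] yaw 150.6 q [-0.    0.03 -0.11  1.43  0.   -1.06] w 0.0154 t 25.4
 dp [ 0.007 -0.004  0.013] lvl [0.0008 0.0007 0.    ]
  turn world 0.1 -> rz -0.0004, q6 end ~-1.07
  turn world -179.9 -> rz 0.9996, q6 end ~2.08
```

```bash
python3 -m jog '{"dp":[[0,0,0],[0,0,0],[0,0,0],[0,0,0]],"delta_rot":[[0,0,0],[0,0,0],[0,0,0],[0,0,0]]}' 1 | grep -E "force|pos|wid"; python3 -m jog '{"dp":[[0,0,-0.1],[0,0,-0.2],[0,0,-0.2],[0,0,-0.1],[0,0,0]],"delta_rot":[[0,0,0],[0,0,0],[0,0,0],[0,0,0],[0,0,0]]}' | grep -E "force|pos|wid"
python3 - <<'E'
from h import *
d=shot("wrist"); cap(d); go(.509,.298,.2,60.7)
t=shot("top"); print("soap",[ (s[1].round(3),s[3]) for s in soaps(t)])
E
```

```text
tool_pos: [0.5319, -0.0031, 0.1129]
ft_force: [0.0, 0.6, 0.2]
width: 0.0723
finger_force: 0.0
tool_pos: [0.533, -0.0031, 0.2363]
ft_force: [-0.5, -0.1, -1.0]
width: 0.0854
finger_force: 0.0
knob [327. 235.] [ 0.5301 -0.0048] (71, 16) opening dir -28.85 (mod 180)
gasket [224. 248.] (array([ 0.5951297 , -0.03982133]), (108, 92), 60.970821380615234)
at [ 0.5325 -0.0031  0.2341] yaw 150.5 q [-0.01  0.04  0.14  1.66 -0.   -1.06] w 0.0855 t 26.4
 dp [-1.252  0.844  0.17 ] lvl [-0.0007  0.0004  0.    ]
  turn world -89.8 -> rz 0.4989, q6 end ~1.04
  turn world 90.2 -> rz -0.5011, q6 end ~-2.10
soap [(array([0.356, 0.286]), 1.3118152618408203), (array([0.511, 0.301]), 1.366517186164856)]
```

```bash
python3 -m jog '{"dp":[[-0.179,0.12,0.02],[-0.179,0.12,0.02],[-0.179,0.12,0.02],[-0.179,0.12,0.02],[-0.179,0.12,0.02]],"delta_rot":[[0,0,0],[0,0,0],[0,0,0],[0,0,0],[0,0,0]]}' | grep -E "pos"; python3 -m jog '{"dp":[[-0.179,0.12,0.02],[-0.179,0.12,0.02],[0,0,0],[0,0,0],[0,0,0]],"delta_rot":[[0,0,0],[0,0,0],[0,0,0.0455],[0,0,0.0455],[0,0,0.0455]]}' | grep -E "pos"; python3 -m jog '{"dp":[[0,0,0],[0,0,0],[0,0,0],[0,0,0],[0,0,0]],"delta_rot":[[0,0,0.0455],[0,0,0.0455],[0,0,0.0455],[0,0,0.0455],[0,0,0.0455]]}' | grep -E "pos"; python3 -m jog '{"dp":[[0,0,0],[0,0,0],[0,0,0],[0,0,0]],"delta_rot":[[0,0,0.0455],[0,0,0.0455],[0,0,0.0455],[0,0,0]]}' | grep -E "pos"
python3 - <<'E'
from h import *
d=shot("wrist"); cv2.imwrite("pics/w9.png",d["image"])
for s in soaps(d): print(*s)
go(.51,.3,.008,60.7)
E
```

```text
tool_pos: [0.5146, 0.2133, 0.211]
tool_pos: [0.5082, 0.2981, 0.2027]
tool_pos: [0.5085, 0.2975, 0.2029]
tool_pos: [0.5085, 0.2975, 0.2031]
[321. 218.] [0.51116226 0.29601294] (56, 56) -61.976844787597656
[221.  77.] [0.35049863 0.28120709] (55, 54) -29.26395034790039
at [0.5086 0.2976 0.2034] yaw 60.6 q [ 0.53  0.18  0.22  1.62 -0.    1.04] w 0.0854 t 28.4
 dp [-0.001  0.016  0.977] lvl [-0.0006 -0.0003  0.    ]
  turn world 0.1 -> rz -0.0006, q6 end ~1.04
  turn world -179.9 -> rz 0.9994, q6 end ~4.18
```

```bash
python3 -m jog '{"dp":[[-0.005,0.005,0.22],[0,0,0.22],[0,0,0.22],[0,0,0.2],[0,0,0.11]],"delta_rot":[[0,0,0],[0,0,0],[0,0,0],[0,0,0],[0,0,0]]}' | grep -E "pos|ft";  python3 -m jog '{"dp":[[0,0,0],[0,0,0],[0,0,0],[0,0,0],[0,0,0]],"delta_rot":[[0,0,0],[0,0,0],[0,0,0],[0,0,0],[0,0,0]]}' 0 40 ; python3 -m jog '{"dp":[[0,0,-0.1],[0,0,-0.2],[0,0,-0.2],[0,0,-0.2],[0,0,-0.2]],"delta_rot":[[0,0,0],[0,0,0],[0,0,0],[0,0,0],[0,0,0]]}'
python3 - <<'E'
from h import *
d=shot("wrist"); cv2.imwrite("pics/w10.png",d["image"])
t=shot("top"); print("soap",[ (s[1].round(3),s[3]) for s in soaps(t)])
go(.5955,-.0393,.18,60.7)
E
```

```text
tool_pos: [0.5082, 0.2969, 0.0063]
ft_force: [-0.0, -0.6, -0.3]
time: 29.4
tool_pos: [0.511, 0.2986, 0.0122]
eef_rot: [0.801, 3.036, 0.002]
ft_force: [-0.5, 0.3, 4.4]
width: 0.0543
finger_force: 42.6
time: 29.9
tool_pos: [0.5102, 0.2982, 0.1932]
eef_rot: [0.801, 3.037, 0.001]
ft_force: [0.2, 0.4, -1.9]
width: 0.0543
finger_force: 42.5
soap []
at [0.512  0.2992 0.1978] yaw 60.4 q [0.53 0.17 0.2  1.59 0.   1.04] w 0.0544 t 30.0
 dp [-1.198 -1.267  0.084] lvl [0.0026 0.0015 0.    ]
  turn world 0.3 -> rz -0.0014, q6 end ~0.45
  turn world -179.7 -> rz 0.9986, q6 end ~3.59
```

View pics/w10.png

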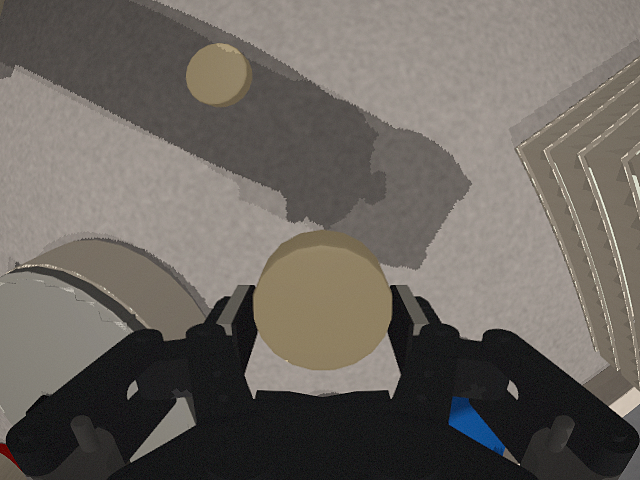

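The cake is held centred at (323,300). The other cake is at (219,75).

```bash
python3 -m jog '{"dp":[[-0.133,-0.141,0],[-0.133,-0.141,0],[-0.133,-0.141,0],[-0.133,-0.141,0],[-0.133,-0.141,0]],"delta_rot":[[0,0,0],[0,0,0],[0,0,0],[0,0,0],[0,0,0]]}' | grep -E "pos"; python3 -m jog '{"dp":[[-0.133,-0.141,0],[-0.133,-0.141,0],[-0.133,-0.141,0],[-0.133,-0.141,0],[0,0,0]],"delta_rot":[[0,0,0],[0,0,0],[0,0,0],[0,0,0],[0,0,0]]}'
python3 - <<'E'
from h import *
d=shot("wrist"); cv2.imwrite("pics/w11.png",d["image"])
go(.5953,-.0393,.12,60.9)
E
```

```text
tool_pos: [0.5565, 0.1085, 0.1908]
time: 31.0
tool_pos: [0.5937, -0.0446, 0.1902]
eef_rot: [0.808, 3.036, -0.002]
ft_force: [0.5, 0.6, -1.3]
width: 0.0541
finger_force: 42.6
at [ 0.5934 -0.0427  0.1903] yaw 60.3 q [-0.07  0.18  0.21  1.59 -0.    0.45] w 0.0539 t 31.1
 dp [0.    0.02  0.352] lvl [-0.0001 -0.0001  0.    ]
  turn world 0.6 -> rz -0.0036, q6 end ~0.44
  turn world -179.4 -> rz 0.9964, q6 end ~3.58
```

View pics/w11.png

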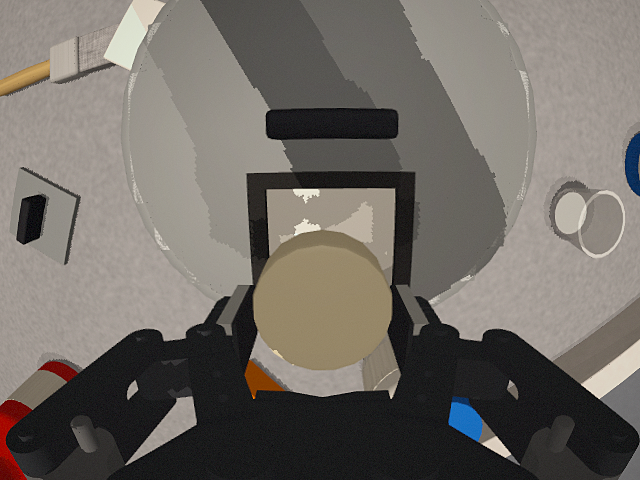

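The cake is over the opening, whose inner edge toward the axis is at row 188. I'll check the offset numerically.

```bash
python3 - <<'E'
from h import *
d=shot("wrist"); s=env.get_state()
M=R.from_rotvec(s["eef_rot"]).as_matrix()
p=cast(d,[(330,188),(267,215),(395,215)],.102)
print((np.c_[p,np.full(3,.102)]-s["tool_pos"])@M)
E
```

```text
[[ 0.03557743  0.00434946  0.08847556]
 [ 0.01851897 -0.03573963  0.08846684]
 [ 0.01852827  0.0461393   0.08846296]]
```

```bash
python3 -m jog '{"dp":[[0.003,0.024,0.1],[0,0,0.1],[0,0,0.1],[0,0,0.05],[0,0,0]],"delta_rot":[[0,0,-0.003],[0,0,0],[0,0,0],[0,0,0],[0,0,0]]}' |grep -E "pos|ft"; python3 -m jog '{"dp":[[0,0,0],[0,0,0],[0,0,0],[0,0,0],[0,0,0]],"delta_rot":[[0,0,0],[0,0,0],[0,0,0],[0,0,0],[0,0,0]]}' 1 |grep -E "pos|ft|wid"; python3 -m jog '{"dp":[[0,0,-0.1],[0,0,-0.2],[0,0,-0.1],[0,0,0]],"delta_rot":[[0,0,0],[0,0,0],[0,0,0],[0,0,0]]}' 1|grep -E "pos|ft|wid"
python3 - <<'E'
from h import *
d=shot("wrist"); cap(d)
hsv=cv2.cvtColor(d["image"],cv2.COLOR_BGR2HSV)
for c in blobs(cv2.inRange(hsv,(18,35,100),(38,160,255)),500,20000): print("soapish",c.mean(0).round(),rect(d,c,.032))
t=shot("top"); print("soap",[ (s[1].round(3),s[3]) for s in soaps(t)])
go(.353,.284,.2,60.7)
cv2.imwrite("pics/w12.png",d["image"]); cv2.imwrite("pics/t12.png",t["image"])
E
```

```text
tool_pos: [0.5943, -0.0352, 0.1196]
ft_force: [-0.5, -0.6, -1.2]
tool_pos: [0.5953, -0.0363, 0.1212]
ft_force: [0.1, -0.2, 0.5]
width: 0.0858
tool_pos: [0.5963, -0.0363, 0.2046]
ft_force: [0.3, -0.4, 1.2]
width: 0.0853
gasket [316. 240.] (array([ 0.59567316, -0.03850004]), (106, 91), 60.86372375488281)
knob [318. 127.] [ 0.5313 -0.0025] (69, 16) opening dir -29.19 (mod 180)
soapish [ 31. 378.] (array([ 0.59406879, -0.49854428]), (146, 30), -85.37283897399902)
soapish [390. 352.] (array([ 0.75830969, -0.03966925]), (98, 86), 71.1494369506836)
soapish [319. 240.] (array([ 0.60955035, -0.04697704]), (105, 85), 60.85723114013672)
soapish [633. 169.] (array([0.71182922, 0.2943418 ]), (74, 27), -20.952621459960938)
soapish [25. 78.] (array([ 0.3041514 , -0.23562102]), (86, 18), 64.4391098022461)
soap [(array([0.356, 0.286]), 1.3118152618408203)]
at [ 0.5953 -0.0362  0.2008] yaw 61.0 q [-0.06  0.19  0.23  1.61 -0.    0.45] w 0.0855 t 32.6
 dp [1.837 0.812 0.003] lvl [0.0001 0.0001 0.    ]
  turn world -0.3 -> rz 0.0014, q6 end ~1.19
  turn world 179.7 -> rz -0.9986, q6 end ~-1.95
```

```bash
python3 -m jog '{"dp":[[0.184,0.081,0],[0.184,0.081,0],[0.184,0.081,0],[0.184,0.081,0],[0.184,0.081,0]],"delta_rot":[[0,0,0],[0,0,0],[0,0,0],[0,0,0],[0,0,0]]}' | grep -E "pos"; python3 -m jog '{"dp":[[0.184,0.081,0],[0.184,0.081,0],[0.184,0.081,0],[0.184,0.081,0],[0.184,0.081,0]],"delta_rot":[[0,0,0],[0,0,0],[0,0,0],[0,0,0],[0,0,0]]}'|grep pos;  python3 -m jog '{"dp":[[0,0,0]],"delta_rot":[[0,0,0]]}'|grep pos
python3 - <<'E'
from h import *
d=shot("wrist")
for s in soaps(d): print(*s)
go(.354,.285,.008,60.7)
E
```

```text
tool_pos: [0.4719, 0.1248, 0.1992]
tool_pos: [0.3504, 0.2848, 0.1994]
tool_pos: [0.3492, 0.2864, 0.1994]
[321. 225.] [0.35722974 0.28158139] (56, 56) -28.746742248535156
at [0.3504 0.2851 0.1995] yaw 61.2 q [ 0.68 -0.15 -0.12  1.61  0.    1.19] w 0.0853 t 33.8
 dp [-0.017  0.01   0.957] lvl [-0.0006 -0.0002  0.    ]
  turn world -0.5 -> rz 0.0027, q6 end ~1.19
  turn world 179.5 -> rz -0.9973, q6 end ~-1.95
```

```bash
python3 -m jog '{"dp":[[-0.025,0.005,0.22],[0,0,0.22],[0,0,0.22],[0,0,0.19],[0,0,0.1]],"delta_rot":[[0,0,0.0025],[0,0,0],[0,0,0],[0,0,0],[0,0,0]]}' | grep -E "pos|ft";  python3 -m jog '{"dp":[[0,0,0],[0,0,0],[0,0,0],[0,0,0],[0,0,0]],"delta_rot":[[0,0,0],[0,0,0],[0,0,0],[0,0,0],[0,0,0]]}' 0 40 ; python3 -m jog '{"dp":[[0,0,-0.1],[0,0,-0.2],[0,0,-0.2],[0,0,-0.2],[0,0,-0.2]],"delta_rot":[[0,0,0],[0,0,0],[0,0,0],[0,0,0],[0,0,0]]}'
python3 - <<'E'
from h import *
d=shot("wrist"); cv2.imwrite("pics/w13.png",d["image"])
for s in soaps(d): print(*s)
go(.5955,-.0372,.18,60.8)
E
```

```text
tool_pos: [0.3555, 0.2799, 0.0064]
ft_force: [0.4, 0.8, 0.7]
time: 34.75
tool_pos: [0.3575, 0.2829, 0.0119]
eef_rot: [0.799, 3.037, 0.002]
ft_force: [0.2, -0.5, 2.8]
width: 0.0542
finger_force: 42.6
time: 35.25
tool_pos: [0.3567, 0.2825, 0.193]
eef_rot: [0.799, 3.038, 0.001]
ft_force: [1.1, 0.3, -0.7]
width: 0.0541
finger_force: 42.5
at [0.3581 0.2835 0.1995] yaw 60.5 q [ 0.67 -0.15 -0.12  1.6   0.    1.18] w 0.0541 t 35.3
 dp [-1.822 -0.813  0.097] lvl [0.0026 0.0011 0.    ]
  turn world 0.3 -> rz -0.0015, q6 end ~0.45
  turn world -179.7 -> rz 0.9985, q6 end ~3.59
```

```bash
python3 -m jog '{"dp":[[-0.182,-0.081,0],[-0.182,-0.081,0],[-0.182,-0.081,0],[-0.182,-0.081,0],[-0.182,-0.081,0]],"delta_rot":[[0,0,0],[0,0,0],[0,0,0],[0,0,0],[0,0,0]]}' | grep -E "pos"; python3 -m jog '{"dp":[[-0.182,-0.081,0],[-0.182,-0.081,0],[-0.182,-0.081,0],[-0.182,-0.081,0],[-0.182,-0.081,0]],"delta_rot":[[0,0,0],[0,0,0],[0,0,0],[0,0,0],[0,0,0]]}'|grep pos;  python3 -m jog '{"dp":[[0,0,0]],"delta_rot":[[0,0,0]]}'|grep pos
python3 - <<'E'
from h import *
go(.5955,-.0372,.12,60.8)
E
```

```text
tool_pos: [0.4763, 0.1211, 0.1912]
tool_pos: [0.5949, -0.0392, 0.191]
tool_pos: [0.5958, -0.0411, 0.1897]
at [ 0.5958 -0.0411  0.1897] yaw 60.3 q [-0.07  0.19  0.21  1.59 -0.    0.45] w 0.0543 t 36.4
 dp [0.011 0.017 0.348] lvl [-0.0003 -0.      0.    ]
  turn world 0.5 -> rz -0.0027, q6 end ~0.45
  turn world -179.5 -> rz 0.9973, q6 end ~3.59
```

```bash
python3 -m jog '{"dp":[[0.01,0.016,0.1],[0,0,0.1],[0,0,0.09],[0,0,0.05],[0,0,0]],"delta_rot":[[0,0,-0.0025],[0,0,0],[0,0,0],[0,0,0],[0,0,0]]}' |grep -E "pos|ft"; python3 -m jog '{"dp":[[0,0,0],[0,0,0],[0,0,0],[0,0,0],[0,0,0]],"delta_rot":[[0,0,0],[0,0,0],[0,0,0],[0,0,0],[0,0,0]]}' 1 |grep -E "pos|ft|wid"; python3 -m jog '{"dp":[[0,0,-0.1],[0,0,-0.2],[0,0,-0.1],[0,0,0]],"delta_rot":[[0,0,0],[0,0,0],[0,0,0],[0,0,0]]}' 1|grep -E "pos|ft|wid"
python3 - <<'E'
from h import *
d=shot("wrist"); cap(d)
cv2.imwrite("pics/w14.png",d["image"])
t=shot("top"); print("soap",[ (s[1].round(3),s[3]) for s in soaps(t)])
go(.531,-.0025,.2,-29.2)
E
```

```text
tool_pos: [0.593, -0.0335, 0.1216]
ft_force: [-0.9, -0.0, -0.7]
tool_pos: [0.594, -0.0339, 0.1232]
ft_force: [0.4, 0.5, -0.4]
width: 0.0852
tool_pos: [0.595, -0.034, 0.2066]
ft_force: [-0.4, -0.1, 0.4]
width: 0.0852
gasket [304. 247.] (array([ 0.59572882, -0.03848602]), (106, 91), 60.79616165161133)
knob [315. 131.] [ 0.5313 -0.0026] (69, 16) opening dir -28.95 (mod 180)
soap []
at [ 0.594  -0.0339  0.2028] yaw 61.0 q [-0.06  0.19  0.23  1.62 -0.    0.45] w 0.0854 t 37.9
 dp [ 0.352 -0.016  0.014] lvl [0.0001 0.0001 0.    ]
  turn world 89.8 -> rz -0.4991, q6 end ~-1.07
  turn world -90.2 -> rz 0.5009, q6 end ~2.08
```

View pics/w14.png

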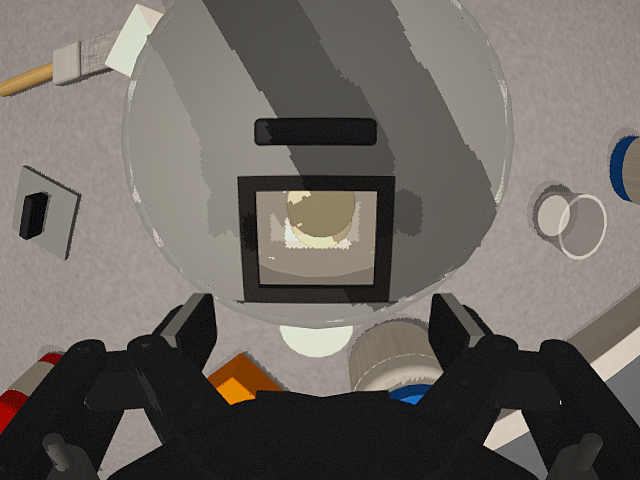

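Both cakes are in the cakes bin, at (320,215) through the opening. Next I turn the cap to the spare bin.

```bash
python3 -m jog '{"dp":[[0.175,-0.01,0],[0.177,-0.006,0],[0,0,0],[0,0,0],[0,0,0]],"delta_rot":[[0,0,0],[0,0,0],[0,0,0.0455],[0,0,0.0455],[0,0,0.0455]]}' | grep -E "pos"; python3 -m jog '{"dp":[[0,0,0],[0,0,0],[0,0,0],[0,0,0],[0,0,0]],"delta_rot":[[0,0,0.0455],[0,0,0.0455],[0,0,0.0455],[0,0,0.0455],[0,0,0.0455]]}' | grep -E "pos"; python3 -m jog '{"dp":[[0,0,0],[0,0,0],[0,0,0],[0,0,0]],"delta_rot":[[0,0,0.0455],[0,0,0.0455],[0,0,0.0455],[0,0,0]]}' | grep -E "pos"
python3 - <<'E'
from h import *
go(.531,-.0025,.111,-29.2)
d=shot("wrist"); cap(d)
E
```

```text
tool_pos: [0.5299, -0.0023, 0.2014]
tool_pos: [0.5301, -0.0025, 0.2012]
tool_pos: [0.5302, -0.0025, 0.2013]
at [ 0.5302 -0.0025  0.2013] yaw -29.2 q [-0.    0.03  0.06  1.6   0.    2.08] w 0.0854 t 39.3
 dp [0.003 0.004 0.452] lvl [-0.0006  0.0003  0.    ]
  turn world 0.0 -> rz -0.0003, q6 end ~2.08
  turn world -180.0 -> rz 0.9997, q6 end ~5.22
knob [323. 250.] [ 5.324e-01 -2.000e-04] (72, 15) opening dir -28.75 (mod 180)
knob [471. 245.] [ 0.6148 -0.0384] (71, 16) opening dir -39.34 (mod 180)
```

```bash
python3 -m jog '{"dp":[[0.003,0.004,0.11],[0,0,0.12],[0,0,0.12],[0,0,0.09],[0,0,0]],"delta_rot":[[0,0,0],[0,0,0],[0,0,0],[0,0,0],[0,0,0]]}'|grep -E "pos|ft"; python3 -m jog '{"dp":[[0,0,0],[0,0,0],[0,0,0],[0,0,0],[0,0,0]],"delta_rot":[[0,0,0],[0,0,0],[0,0,0],[0,0,0],[0,0,0]]}' 0 50|grep -E "pos|f";python3 -m jog '{"dp":[[0,0,0],[0,0,0],[0,0,0],[0,0,0],[0,0,0]],"delta_rot":[[0,0,0],[0,0,0],[0,0,-0.0444],[0,0,-0.0444],[0,0,-0.0444]]}'|grep -E "pos|f"; python3 -m jog '{"dp":[[0,0,0],[0,0,0],[0,0,0],[0,0,0],[0,0,0]],"delta_rot":[[0,0,-0.0444],[0,0,-0.0444],[0,0,-0.0444],[0,0,-0.0444],[0,0,-0.0444]]}'|grep -E "pos|f"; python3 -m jog '{"dp":[[0,0,0],[0,0,0],[0,0,0],[0,0,0],[0,0,0]],"delta_rot":[[0,0,-0.0444],[0,0,-0.0444],[0,0,-0.0444],[0,0,-0.0444],[0,0,-0.0444]]}'|grep -E "pos|f"; python3 -m jog '{"dp":[[0,0,0],[0,0,0],[0,0,0],[0,0,0]],"delta_rot":[[0,0,-0.0444],[0,0,-0.0444],[0,0,0],[0,0,0]]}'|grep -E "pos|f"
python3 - <<'E'
from h import *
go(.531,-.003,.111,90.7)
E
```

```text
tool_pos: [0.5299, -0.0024, 0.1117]
ft_force: [-0.4, 0.5, -0.8]
tool_pos: [0.5307, -0.0017, 0.1157]
eef_rot: [-2.706, -1.591, 0.001]
ft_force: [7.2, -3.1, -3.5]
finger_force: 48.8
tool_pos: [0.5304, -0.0016, 0.1157]
eef_rot: [-2.31, -2.125, 0.001]
ft_force: [-10.7, 3.9, 8.5]
finger_force: 51.1
tool_pos: [0.5298, -0.0017, 0.1157]
eef_rot: [-1.445, -2.786, 0.001]
ft_force: [-14.1, 3.6, 9.5]
finger_force: 51.4
tool_pos: [0.5294, -0.0023, 0.1156]
eef_rot: [-0.407, -3.111, 0.001]
ft_force: [-15.7, 0.9, 11.2]
finger_force: 51.5
tool_pos: [0.5294, -0.0026, 0.1157]
eef_rot: [0.022, -3.138, 0.001]
ft_force: [-16.0, -1.9, 12.2]
finger_force: 51.5
at [ 0.5294 -0.0026  0.1157] yaw 90.8 q [-0.    0.03 -0.11  1.44 -0.   -0.02] w 0.015 t 42.2
 dp [-0.008 -0.002  0.023] lvl [-0.0001 -0.0013  0.    ]
  turn world -0.1 -> rz 0.0005, q6 end ~-0.02
  turn world 179.9 -> rz -0.9995, q6 end ~-3.16
```

```bash
python3 -m jog '{"dp":[[0,0,0],[0,0,0],[0,0,0],[0,0,0]],"delta_rot":[[0,0,0],[0,0,0],[0,0,0],[0,0,0]]}' 1 | grep -E "force|pos|wid"; python3 -m jog '{"dp":[[0,0,-0.1],[0,0,-0.2],[0,0,-0.2],[0,0,-0.1],[0,0,0]],"delta_rot":[[0,0,0],[0,0,0],[0,0,0],[0,0,0],[0,0,0]]}' | grep -E "force|pos|wid"
cat >> h.py <<'E'
def ridge(d,z=.038):
    v=cv2.cvtColor(d["image"],cv2.COLOR_BGR2HSV)[:,:,2]
    for c in blobs(v<60,20,20000):
        p=rect(d,c,z)
        if 35<p[1][0]<75 and p[1][1]<32: print("ridge?",c.mean(0).round(),p[0].round(4),p[1],"long axis %.1f"%p[2])
E
python3 - <<'E'
from h import *
d=shot("wrist"); cap(d)
t=shot("top"); ridge(t); ridge(t,.023)
go(.415,-.28,.2,0)
E
```

```text
tool_pos: [0.5319, -0.0024, 0.1149]
ft_force: [-0.0, 0.8, 0.1]
width: 0.0721
finger_force: 0.0
tool_pos: [0.5329, -0.0024, 0.2383]
ft_force: [0.0, 0.4, 0.7]
width: 0.0854
finger_force: 0.0
knob [322. 232.] [ 0.5289 -0.0026] (70, 15) opening dir -88.81 (mod 180)
gasket [414. 220.] (array([0.52941925, 0.07213408]), (106, 93), 0.657516598701477)
ridge? [216. 466.] [-0.0081  0.2247] (64, 10) long axis -4.8
ridge? [146. 339.] [0.2996 0.4099] (53, 24) long axis 7.7
ridge? [588. 306.] [ 0.3772 -0.7158] (41, 17) long axis 58.0
ridge? [428. 286.] [ 0.4318 -0.3105] (55, 15) long axis -54.7
ridge? [542. 275.] [ 0.4585 -0.6018] (52, 24) long axis 81.6
ridge? [216. 466.] [-0.0117  0.2271] (65, 10) long axis -4.8
ridge? [146. 339.] [0.2992 0.4142] (54, 24) long axis 7.7
ridge? [588. 306.] [ 0.3776 -0.723 ] (42, 17) long axis 58.0
ridge? [428. 286.] [ 0.4327 -0.3136] (55, 15) long axis -54.7
ridge? [542. 275.] [ 0.4597 -0.6078] (53, 24) long axis 81.6
at [ 0.5319 -0.0024  0.2346] yaw 90.8 q [-0.    0.04  0.14  1.66  0.   -0.02] w 0.0855 t 43.2
 dp [ 0.603 -1.38   0.173] lvl [0.     0.0001 0.    ]
  turn world 89.2 -> rz -0.4958, q6 end ~-2.16
  turn world -90.8 -> rz 0.5042, q6 end ~0.98
```

```bash
python3 -m jog '{"dp":[[0.065,-0.192,0.01],[0.065,-0.192,0.01],[0.065,-0.192,0.01],[0.065,-0.192,0.01],[0.065,-0.192,0.01]],"delta_rot":[[0,0,0],[0,0,0],[0,0,0],[0,0,0],[0,0,0]]}' | grep -E "pos"; python3 -m jog '{"dp":[[0.065,-0.192,0.01],[0.065,-0.192,0.01],[0.065,-0.192,0.01],[0,0,0],[0,0,0]],"delta_rot":[[0,0,0],[0,0,0],[0,0,0],[0,0,0.044],[0,0,0.044]]}' | grep -E "pos"; python3 -m jog '{"dp":[[0,0,0],[0,0,0],[0,0,0],[0,0,0],[0,0,0]],"delta_rot":[[0,0,0.044],[0,0,0.044],[0,0,0.044],[0,0,0.044],[0,0,0.044]]}' | grep -E "pos"; python3 -m jog '{"dp":[[0,0,0]],"delta_rot":[[0,0,0]]}' | grep -E "pos"
python3 - <<'E'
from h import *
d=shot("wrist"); cv2.imwrite("pics/w15.png",d["image"]); ridge(d)
go(.432,-.311,.018,35.3)
E
```

```text
tool_pos: [0.4681, -0.1964, 0.2231]
tool_pos: [0.4306, -0.3119, 0.2167]
tool_pos: [0.4313, -0.3106, 0.217]
tool_pos: [0.4313, -0.3106, 0.2172]
ridge? [ 12. 379.] [ 0.1932 -0.7737] (66, 15) long axis 89.8
ridge? [320. 219.] [ 0.4306 -0.3134] (53, 14) long axis -54.6
ridge? [358.  31.] [ 0.3612 -0.156 ] (59, 3) long axis 64.4
at [ 0.4314 -0.3107  0.2175] yaw 35.5 q [-0.62  0.04  0.1   1.63 -0.    0.33] w 0.0857 t 44.9
 dp [-0.005  0.002  0.997] lvl [-0.0002 -0.0006  0.    ]
  turn world -0.2 -> rz 0.0010, q6 end ~0.33
  turn world 179.8 -> rz -0.9990, q6 end ~-2.81
```

```bash
python3 -m jog '{"dp":[[0.003,-0.004,0.22],[0,0,0.22],[0,0,0.22],[0,0,0.22],[0,0,0.1]],"delta_rot":[[0,0,0.001],[0,0,0],[0,0,0],[0,0,0],[0,0,0]]}' | grep -E "pos|ft";  python3 -m jog '{"dp":[[0,0,0.045],[0,0,0],[0,0,0],[0,0,0]],"delta_rot":[[0,0,0],[0,0,0],[0,0,0],[0,0,0]]}' | grep -E "pos|ft"; python3 -m jog '{"dp":[[0,0,0],[0,0,0],[0,0,0],[0,0,0],[0,0,0]],"delta_rot":[[0,0,0],[0,0,0],[0,0,0],[0,0,0],[0,0,0]]}' 0 60 ; python3 -m jog '{"dp":[[0,0,0],[0,0,0]],"delta_rot":[[0,0,0],[0,0,0]]}'
```

```text
tool_pos: [0.4284, -0.3092, 0.0179]
ft_force: [-0.0, -0.0, -0.2]
tool_pos: [0.4316, -0.3115, 0.0155]
ft_force: [0.4, -0.4, 0.2]
time: 46.3
tool_pos: [0.4307, -0.311, 0.0141]
eef_rot: [1.447, 2.788, -0.0]
ft_force: [-5.8, 6.3, 19.9]
width: 0.0128
finger_force: 60.2
time: 46.5
tool_pos: [0.4309, -0.311, 0.0141]
eef_rot: [1.447, 2.788, -0.0]
ft_force: [-0.6, 0.1, 3.9]
width: 0.0131
finger_force: 59.6
```

```bash
python3 -m jog '{"dp":[[0,0,-0.1],[0,0,-0.2],[0,0,-0.2],[0,0,-0.2],[0,0,-0.2]],"delta_rot":[[0,0,0],[0,0,0],[0,0,0],[0,0,0],[0,0,0]]}'
python3 -m jog '{"dp":[[0,0,0],[0,0,0]],"delta_rot":[[0,0,0],[0,0,0]]}' | grep wid
python3 - <<'E'
from h import *
go(.5294,.0718,.19,0.8)
E
```

```text
time: 47.0
tool_pos: [0.4304, -0.3107, 0.1951]
eef_rot: [-1.447, -2.788, -0.0]
ft_force: [0.6, -0.9, -1.3]
width: 0.0132
finger_force: 58.8
width: 0.0132
at [ 0.431  -0.3111  0.194 ] yaw 35.1 q [-0.63  0.03  0.04  1.58  0.    0.33] w 0.0132 t 47.2
 dp [1.282 1.504 0.019] lvl [0.0001 0.0003 0.    ]
  turn world -34.3 -> rz 0.1908, q6 end ~1.69
  turn world 145.7 -> rz -0.8092, q6 end ~-1.45
```

```bash
python3 -m jog '{"dp":[[0.128,0.15,0],[0.128,0.15,0],[0.128,0.15,0],[0.128,0.15,0],[0.128,0.15,0]],"delta_rot":[[0,0,0],[0,0,0],[0,0,0],[0,0,0],[0,0,0]]}'|grep pos; python3 -m jog '{"dp":[[0.128,0.15,0],[0.128,0.15,0],[0.128,0.15,0],[0.128,0.15,0],[0.128,0.15,0]],"delta_rot":[[0,0,0],[0,0,0],[0,0,0],[0,0,0],[0,0,0]]}'|grep pos; python3 -m jog '{"dp":[[0,0,0],[0,0,0],[0,0,0],[0,0,0],[0,0,0]],"delta_rot":[[0,0,0.038],[0,0,0.038],[0,0,0.038],[0,0,0.038],[0,0,0.0385]]}'|grep pos; python3 -m jog '{"dp":[[0,0,0],[0,0,0]],"delta_rot":[[0,0,0],[0,0,0]]}' | grep wid
python3 - <<'E'
from h import *
go(.5294,.0718,.125,0.8)
d=shot("wrist"); cv2.imwrite("pics/w16.png",d["image"])
E
```

```text
tool_pos: [0.4791, -0.1182, 0.1916]
tool_pos: [0.5281, 0.0727, 0.1915]
tool_pos: [0.5279, 0.0711, 0.1914]
width: 0.0129
at [0.5282 0.0711 0.1924] yaw 1.0 q [0.13 0.04 0.05 1.58 0.   1.69] w 0.0129 t 48.9
 dp [0.004 0.007 0.337] lvl [-0.0007  0.0001  0.    ]
  turn world -0.2 -> rz 0.0014, q6 end ~1.69
  turn world 179.8 -> rz -0.9986, q6 end ~-1.45
```

View pics/w16.png

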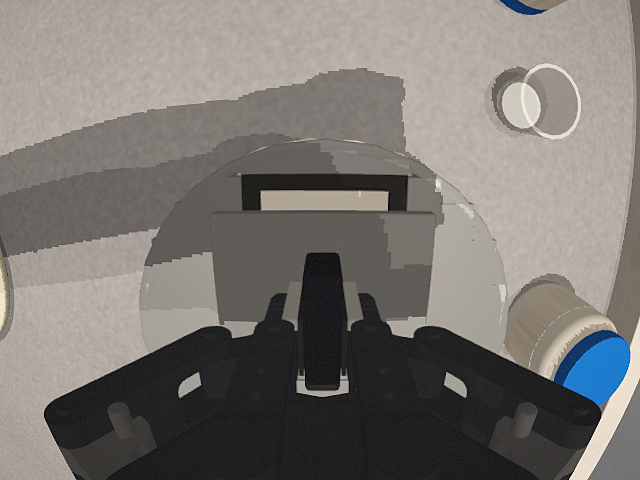

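The plate's far edge is at row 212, columns 210 to 436. The gasket's far edge is at row 175, columns 241 to 407. I'll compare the two numerically.

```bash
python3 - <<'E'
from h import *
d=shot("wrist"); s=env.get_state(); im=d["image"]
M=R.from_rotvec(s["eef_rot"]).as_matrix()
f=lambda px,z:((np.c_[cast(d,px,z),np.full(len(px),z)]-s["tool_pos"])@M*1000).round(1)[:,:2]
print(s["tool_pos"])
print("gasket outer L,R,far",f([(241,190),(407,190),(324,175)],.102))
print("gasket inner L,R,far",f([(260,200),(389,200),(324,190)],.102))
print("plate L,R,far",f([(210,213),(436,213),(320,212)],.1863))
v=im.max(2); print("row190",[ (i,int(v[190,i])) for i in range(236,268,2)],[(i,int(v[190,i])) for i in range(384,412,2)])
E
```

```text
[0.52847903 0.07104088 0.19307   ]
gasket outer L,R,far [[ 36.  -51.4]
 [ 36.2  55.1]
 [ 45.1   1.8]]
gasket inner L,R,far [[ 29.4 -39.2]
 [ 29.5  43.5]
 [ 35.6   1.8]]
plate L,R,far [[ 37.  -46.5]
 [ 37.2  48.7]
 [ 37.2  -0.1]]
row190 [(236, 96), (238, 97), (240, 99), (242, 24), (244, 34), (246, 31), (248, 32), (250, 38), (252, 34), (254, 36), (256, 30), (258, 32), (260, 50), (262, 88), (264, 92), (266, 94)] [(384, 57), (386, 59), (388, 29), (390, 34), (392, 40), (394, 39), (396, 41), (398, 38), (400, 40), (402, 43), (404, 36), (406, 44), (408, 128), (410, 125)]
```

```bash
python3 -m jog '{"dp":[[0.0135,0.005,0.08],[0,0,0.1],[0,0,0.1],[0,0,0.06],[0,0,0]],"delta_rot":[[0,0,0.001],[0,0,0],[0,0,0],[0,0,0],[0,0,0]]}'|grep -E "pos|ft"; python3 -m jog '{"dp":[[0,0,0],[0,0,0]],"delta_rot":[[0,0,0],[0,0,0]]}'|grep -E "pos|ft"; python3 -m jog '{"dp":[[0,0,0.02],[0,0,0],[0,0,0]],"delta_rot":[[0,0,0],[0,0,0],[0,0,0]]}'|grep -E "pos|ft"; python3 - <<'E'
from h import *
go(.5294,.0738,.116,0.8)
E
```

```text
tool_pos: [0.5288, 0.0737, 0.1241]
ft_force: [-0.3, -0.5, -1.8]
tool_pos: [0.5303, 0.0739, 0.127]
ft_force: [0.2, 0.7, -3.1]
tool_pos: [0.5298, 0.0738, 0.122]
ft_force: [0.1, -0.5, -0.4]
at [0.5298 0.0738 0.122 ] yaw 0.7 q [ 0.14  0.04 -0.09  1.45  0.    1.7 ] w 0.0132 t 50.0
 dp [-0.    -0.002  0.03 ] lvl [ 0. -0.  0.]
  turn world 0.1 -> rz -0.0007, q6 end ~1.70
  turn world -179.9 -> rz 0.9993, q6 end ~4.84
```

```bash
for k in 1; do python3 -m jog '{"dp":[[0,0,0.015],[0,0,0],[0,0,0]],"delta_rot":[[0,0,0],[0,0,0],[0,0,0]]}'|grep -E "pos|ft"; done; python3 -m jog '{"dp":[[0,0,0.012],[0,0,0],[0,0,0]],"delta_rot":[[0,0,0],[0,0,0],[0,0,0]]}'|grep -E "pos|ft|wid"
```

```text
tool_pos: [0.5296, 0.0738, 0.1188]
ft_force: [-0.4, 0.4, -1.4]
tool_pos: [0.5297, 0.0738, 0.1164]
ft_force: [0.4, -0.0, -1.2]
width: 0.0127
```

```bash
python3 -m jog '{"dp":[[0,0,0.01],[0,0,0],[0,0,0]],"delta_rot":[[0,0,0],[0,0,0],[0,0,0]]}'|grep -E "pos|ft"; python3 -m jog '{"dp":[[0,0,0.01],[0,0,0],[0,0,0]],"delta_rot":[[0,0,0],[0,0,0],[0,0,0]]}'|grep -E "pos|ft|wid"; python3 -m jog '{"dp":[[0,0,0.01],[0,0,0],[0,0,0]],"delta_rot":[[0,0,0],[0,0,0],[0,0,0]]}'|grep -E "pos|ft|wid"
```

```text
tool_pos: [0.5298, 0.0738, 0.1147]
ft_force: [-1.2, -0.2, 2.5]
tool_pos: [0.5298, 0.0739, 0.1125]
ft_force: [-0.8, -0.0, 2.4]
width: 0.0128
tool_pos: [0.5298, 0.0738, 0.1103]
ft_force: [-0.1, -0.4, 1.0]
width: 0.0127
```

```bash
python3 -m jog '{"dp":[[0,0,0.01],[0,0,0],[0,0,0]],"delta_rot":[[0,0,0],[0,0,0],[0,0,0]]}'|grep -E "pos|ft"; python3 -m jog '{"dp":[[0,0,0.01],[0,0,0],[0,0,0]],"delta_rot":[[0,0,0],[0,0,0],[0,0,0]]}'|grep -E "pos|ft|wid"
```

```text
tool_pos: [0.5302, 0.0738, 0.11]
ft_force: [-1.8, -0.6, 12.2]
tool_pos: [0.5307, 0.0739, 0.1098]
ft_force: [-5.3, -1.3, 23.6]
width: 0.0122
```

```bash
python3 -m jog '{"dp":[[0,0,-0.01],[0,0,0],[0,0,0],[0,0,0]],"delta_rot":[[0,0,0],[0,0,0],[0,0,0],[0,0,0]]}' 0.5|grep -E "pos|ft|wid"; python3 -m jog '{"dp":[[0,0,-0.15],[0,0,-0.15],[0,0,0],[0,0,0]],"delta_rot":[[0,0,0],[0,0,0],[0,0,0],[0,0,0]]}' |grep -E "pos|ft|wid"; python3 -m jog '{"dp":[[0,0,0],[0,0,0],[0,0,0],[0,0,0],[0,0,0]],"delta_rot":[[0,0,0],[0,0,0],[0,0,0],[0,0,0],[0,0,0]]}' 0 30|grep -E "pos|wid"; python3 -m jog '{"dp":[[0,0,0.1],[0,0,0.03],[0,0,0],[0,0,0]],"delta_rot":[[0,0,0],[0,0,0],[0,0,0],[0,0,0]]}' |grep -E "pos|ft|wid"; python3 - <<'E'
from h import *
go(.5294,.0728,.136,0.8)
E
```

```text
tool_pos: [0.5295, 0.0738, 0.1078]
ft_force: [-0.7, 0.3, -0.9]
width: 0.0425
tool_pos: [0.53, 0.0739, 0.1685]
ft_force: [-0.1, -0.0, -0.2]
width: 0.0428
tool_pos: [0.5296, 0.0738, 0.1682]
width: 0.0
tool_pos: [0.5298, 0.0738, 0.1429]
ft_force: [0.6, 0.6, 0.1]
width: -0.0
at [0.5298 0.0738 0.1429] yaw 0.7 q [ 0.14  0.04 -0.05  1.49 -0.    1.7 ] w -0.0 t 53.8
 dp [-0.005 -0.002  0.035] lvl [0. 0. 0.]
  turn world 0.1 -> rz -0.0008, q6 end ~1.69
  turn world -179.9 -> rz 0.9992, q6 end ~4.84
```

```bash
python3 -m jog '{"dp":[[-0.01,0,0.03],[0,0,0],[0,0,0]],"delta_rot":[[0,0,0],[0,0,0],[0,0,0]]}' |grep -E "pos|ft"; python3 -m jog '{"dp":[[0,0,0.012],[0,0,0],[0,0,0]],"delta_rot":[[0,0,0],[0,0,0],[0,0,0]]}' |grep -E "pos|ft"; python3 -m jog '{"dp":[[0,0,0.01],[0,0,0],[0,0,0]],"delta_rot":[[0,0,0],[0,0,0],[0,0,0]]}' |grep -E "pos|ft"
```

```text
tool_pos: [0.5297, 0.0717, 0.1365]
ft_force: [-0.4, -0.0, 0.7]
tool_pos: [0.5297, 0.0718, 0.1341]
ft_force: [-0.1, -0.2, 0.1]
tool_pos: [0.5305, 0.0719, 0.1339]
ft_force: [-1.3, -1.1, 11.7]
```

```bash
python3 -m jog '{"dp":[[0,0,0.01],[0,0,0],[0,0,0]],"delta_rot":[[0,0,0],[0,0,0],[0,0,0]]}' |grep -E "pos|ft"; python3 -m jog '{"dp":[[0,0,-0.1],[0,0,-0.2],[0,0,-0.15],[0,0,0]],"delta_rot":[[0,0,0],[0,0,0],[0,0,0],[0,0,0]]}' |grep -E "pos|ft"; python3 - <<'E'
from h import *
d=shot("wrist"); s=env.get_state(); cap(d); ridge(d,.134)
t=shot("top"); print("soap",[ (s[1].round(3),s[3]) for s in soaps(t)]); cap(t)
v=cv2.cvtColor(d["image"],cv2.COLOR_BGR2HSV)[:,:,2]
for c in blobs(v<50,300,30000):
    p=rect(d,c,.103)
    if np.linalg.norm(p[0]-[.53,.03])<.1: print(c.mean(0).round(),p,cv2.contourArea(c))
E
```

```text
tool_pos: [0.5314, 0.0719, 0.1338]
ft_force: [-1.8, -0.6, 21.1]
tool_pos: [0.5311, 0.072, 0.2245]
ft_force: [-0.0, -0.2, -0.0]
gasket [307. 206.] (array([0.5321629, 0.0729909]), (103, 89), -0.98602294921875)
ridge? [559. 466.] [ 0.8077 -0.1913] (51, 13) long axis 87.7
soap []
knob [308. 243.] [ 0.5299 -0.0015] (68, 12) opening dir 89.89 (mod 180)
[324. 212.] (array([0.53176392, 0.07298066]), (104, 89), -0.98602294921875) 1720.0
```

```bash
python3 -m jog '{"dp":[[0.2,0,-0.05],[0.2,0,-0.05],[0.2,0,-0.05],[0.2,0,0],[0.2,0,0]],"delta_rot":[[0,0,0],[0,0,0],[0,0,0],[0,0,0],[0,0,0]]}' |grep -E "pos"; python3 -m jog '{"dp":[[0,-0.2,0],[0,-0.2,0],[0,-0.2,0],[0,-0.2,0],[0,0,0]],"delta_rot":[[0,0,0],[0,0,0],[0,0,0],[0,0,0],[0,0,0]]}' 1 |grep -E "pos"; python3 - <<'E'
from h import *
t=shot("top"); cap(t); ridge(t,.134)
cv2.imwrite("pics/t20.png",t["image"])
v=cv2.cvtColor(t["image"],cv2.COLOR_BGR2HSV)[:,:,2]
K=[];
for c in blobs(v<55,20,5000):
    for z in (.134,.139):
        p=rect(t,c,z)
        if np.linalg.norm(p[0]-[.53,.03])<.1: print(z,p)
hsv=cv2.cvtColor(t["image"],cv2.COLOR_BGR2HSV)
for c in blobs(cv2.inRange(hsv,(30,0,140),(180,40,255)),60,3000):
    p=rect(t,c,.083)
    if abs(p[0]-[.53,0]).max()<.18: print("ear",p)
E
```

```text
tool_pos: [0.527, 0.2733, 0.2488]
tool_pos: [0.3638, 0.2696, 0.2496]
knob [308. 245.] [ 0.5299 -0.0015] (68, 12) opening dir 89.89 (mod 180)
gasket [269. 253.] (array([0.53270435, 0.07313936]), (100, 87), -0.14379119873046875)
ridge? [273. 422.] [0.1103 0.0796] (53, 11) long axis -43.9
ridge? [542. 275.] [ 0.4514 -0.5632] (45, 22) long axis 80.3
ridge? [278. 243.] [0.5307 0.0701] (49, 15) long axis 89.9
ridge? [308. 243.] [ 0.5306 -0.0022] (69, 16) long axis -2.5
0.134 (array([0.53069971, 0.07007982]), (49, 15), 89.8560791015625)
0.139 (array([0.53001184, 0.06977667]), (48, 15), 89.85612487792969)
0.134 (array([ 0.53062836, -0.00262126]), (69, 15), -0.12325286865234375)
0.139 (array([ 0.52994073, -0.00265934]), (68, 15), -0.12323760986328125)
0.134 (array([0.5297215 , 0.07017808]), (100, 88), -0.14357757568359375)
0.139 (array([0.52903711, 0.06987456]), (100, 87), -0.14374542236328125)
ear (array([ 0.39565811, -0.08335146]), (55, 40), -59.448347091674805)
ear (array([ 0.67139862, -0.0808844 ]), (57, 35), 60.21858215332031)
ear (array([0.70033807, 0.17621034]), (41, 37), 89.85591125488281)
```

```bash
python3 - <<'E'
from h import *
t=shot("top")
for f in ("pics/top0.png","pics/t20.png"):
    g=cv2.cvtColor(cv2.imread(f),cv2.COLOR_BGR2GRAY).astype(float)
    x0,x1,y0,y1=(296,320,228,260) 
    if "t20" in f: y0,y1,x0,x1=(236,251,292,325)
    w=np.clip(75-g[y0:y1,x0:x1],0,None); 
    m=cv2.moments(w.astype(np.float32)); cx,cy=m["m10"]/m["m00"]+x0,m["m01"]/m["m00"]+y0
    a=.5*np.arctan2(2*m["mu11"],m["mu20"]-m["mu02"])
    p=cast(t,[(cx-10*np.cos(a),cy-10*np.sin(a)),(cx+10*np.cos(a),cy+10*np.sin(a)),(cx,cy)],.125)
    v=p[1]-p[0]; print(f,np.degrees(np.arctan2(v[1],v[0]))%180-90, p[2])
E
```

```text
pics/top0.png 85.4922917896711 [0.53587254 0.0030669 ]
pics/t20.png 11.702409542199689 [0.53203187 0.00236829]
```

```bash
python3 - <<'E'
from h import *
t=shot("top"); g=cv2.imread("pics/t20.png").max(2)
print(g[238:249,290:326:2])
def edge(c):  # subpixel row centroid of darkness in a column
    w=np.clip(90-g[236:251,c].astype(float),0,None); return (w*np.arange(236,251)).sum()/w.sum()
cols=np.arange(299,318); r=[edge(c) for c in cols]; k=np.polyfit(cols,r,1)
p=cast(t,[(299,np.polyval(k,299)),(317,np.polyval(k,317))],.135); v=p[0]-p[1]
print("opening dir",np.degrees(np.arctan2(v[1],v[0])),k)
E
```

```text
[[117 119 119  37 119 118 118  72  39  43  45 119 119 119 119 120 119 119]
 [118 118 119  38 118 119 117  71  40  43  44 119 119 119 119 119 119 119]
 [118 118 119  38 119 119 118  72  42  44  45 120 119 120 120 120 119 119]
 [119 119 120  37 118 118 118  72  43  45  46 120 120 120 120 120 119 119]
 [119 120 120  37 119 119 118  72  43  45  44 120 120 120 120 120 120 120]
 [118 120 119  38 119 119 118  73  42  44  45 120 121 120 120 120 120 121]
 [119 119 119  37 120 120 119  73  43  44  43 120 120 120 120 120 120 121]
 [119 119 119  39 120 120 120  73  44  44  42 120 120 121 120 121 121 121]
 [120 119 119  40 119 120 119  73  44  45  43 121 121 120 121 121 121 121]
 [120 119 120  39 120 120 119  73  44  45  43 120 120 121 121 121 121 120]
 [119 119 120  39 120 121 119  72  45  45  44 120 120 121 121 121 121 121]]
opening dir nan [nan nan]<stdin>:5: RuntimeWarning: invalid value encountered in scalar divide
```

```bash
python3 -m jog '{"dp":[[-0.19,0.15,0],[-0.19,0.15,0],[-0.19,0.15,0],[-0.19,0.1,0],[-0.19,0.1,0]],"delta_rot":[[0,0,0],[0,0,0],[0,0,0],[0,0,0],[0,0,0]]}' |grep -E "pos"; python3 -m jog '{"dp":[[-0.19,0,0],[-0.19,0,0],[0,0,0],[0,0,0],[0,0,0]],"delta_rot":[[0,0,0.04],[0,0,0.04],[0,0,0.04],[0,0,0.04],[0,0,0.04]]}'|grep -E "pos";python3 -m jog '{"dp":[[0,0,0],[0,0,0]],"delta_rot":[[0,0,0],[0,0,0]]}'|grep -E "pos"; python3 - <<'E'
from h import *
d=shot("wrist"); cap(d); ridge(d,.134); cv2.imwrite("pics/w21.png",d["image"])
E
```

```text
tool_pos: [0.5013, 0.0791, 0.2488]
tool_pos: [0.4965, 0.0044, 0.2489]
tool_pos: [0.4962, 0.0053, 0.2493]
knob [366. 215.] [0.5313 0.0009] (69, 21) opening dir 89.02 (mod 180)
gasket [316. 129.] (array([0.53260791, 0.07160742]), (105, 91), -0.9636764526367188)
ridge? [366. 214.] [ 5.312e-01 -1.000e-04] (70, 22) long axis -1.0
```

```bash
python3 -c "
from cell import env
print(env.get_state()['time'],env.get_state()['ft_force']); print(env.sign_off())"
```

```text
57.9 [ 0.88312862  0.24525713 -0.02019809]
the job is handed in; nothing more can be done
None
```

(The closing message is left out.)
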